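# Latch the filter cartridges and leak-check the manifold joint

### The arm

A 6-joint arm with a two-finger parallel gripper is mounted at the origin on a cart in front of the work surface, level with it; the furniture and walls round the work are solid. World frame = base frame: x ahead of the robot, y to its left, z up, the work surface at z = 0. Lengths are in m, angles in rad, forces in N, time in s.
With the tool pointing down it reaches from about 0.325 to 0.775 m from the base axis. Payload 9.3 kg.
Tool frame: the origin (TCP) lies at the very end of the fingers, on their centre line; the grasp point (between the pads) lies 19 mm behind it (ctrl.grasp_offset is the distance from the TCP to the grasp point, in m); z points along the fingers, y is the line along which they close (so a half turn about z gives the same grasp; the last joint's range is limited). The gripper opens to 85 mm and grips with 20 to 120 N. Pads are 22 mm wide; open, the fingers measure 114 mm over their backs; the gripper's body (76 mm by 85 mm) begins 54 mm behind the grasp point. The pads swing forward as they close: fully open they stand 13 mm farther back than shut.
Start: joints at [-1.344, 0.259, 0.021, 1.334, 0, 1.418], TCP at [0.204, -0.511, 0.231] pointing down, gripper open.
Joint ranges: [-3.04, 3.04], [-0.91, 1.82], [-1.04, 1.36], [-1.92, 1.95], [-1.52, 1.45], [-3.14, 3.14]. Speed limits (rad/s): [2.22, 2.22, 2.79, 3.14, 3.14, 3.14].

### API

Orientations are given as a unit quaternion [w, x, y, z].
In Python, from rig import ctrl, viewer, order gives the robot as it stands.
- The arm moves only by the tool drive_tool, never from a script. Its argument "deltas" is a list of rows, each a list of 3 entries, a list of its own where there are three numbers: the shift along the tool's x, y, z in mm, then the turn, a rotation vector about the tool's x, y, z in rad, then the closure, from -1 (fully open) to 1 (shut), so that 0 is half open. A call has 1 to 20 rows; each row is the pose to reach, as a shift and turn from the pose commanded when the call began, along the tool's axes at that moment; what a row does not reach only later rows make up. A row lasts 1/12 s, in which the tool goes at most 41.7 mm and 7.16 degrees, less where a joint would pass 70% of its speed; a pose out of reach is approached as far as the arm can. A call with a gripper value outside its range is refused whole. The fingers move at their own pace and stop on an object; the grip force is fixed at half the most. Time passes only in rows, so rows that repeat a pose let the fingers close. It gives the time, the measured TCP pose, the force, the opening and the grip force at its end, in the units of the state.
- ctrl.sense(): the state, without advancing time (a new reading comes with each control period).
- viewer.capture(name): name is "side" or "top"; returns a dict with "img" (420x560x3 uint8, red, green, blue), "range_z" (420x560 float32, m along the optical axis (not along the pixel's ray), 0 where there is no reading), "intrinsics" (3x3 intrinsics, pixels), "rvec" (rotation vector, rad) and "tvec" (3), from world to camera coordinates, as OpenCV has them. Camera axes: x right, y down, z forward; pixel columns grow to the right and rows downward; lengths in m; the calibration is good to about 2 mm. A picture is of the moment at which its call begins.
- order.close_job(): hands the job in; it is judged then, once.
The state is a dict: "t": time; "q": joint angles; "joint_velocities": joint speeds; "effort": joint torques, N m; "eef_pos": TCP position; "tool_rot": TCP orientation; "wrist_force": force on the tool from outside, world axes, zero at the start; "moment": the same for the moment, N m; "grip_width": finger opening in m; "gripper_force": force on a finger pad.
Only numpy, scipy, OpenCV 4.12 (cv2) and the standard library are available. Lean on these libraries where they do the work, as an engineer would, in place of code of your own. Each camera call takes 0.05 s, during which the arm holds its last target. There are 200 camera calls.

### The job

Slide every filter cartridge present onto the manifold shoe of its own colour until the spring catch clicks up behind it. Then take the orange leak probe from its stand and, with its spring tip lightly pressed on the manifold, trace the dark U-shaped joint of the cover from the green dot round both corners to the red dot, setting down, moving and lifting it slowly (about 2 cm per second) and never touching the white block away from the line. Hang the probe back upright in its stand, make sure that all cartridges are still latched, and leave the beaker and the jar alone.

Things in the scene. Friction and masses are not known exactly. Their poses are not given: they have to be found in the camera images.
- manifold: Fixed gas manifold, turned up to 0.15 rad. Origin: underside, under the middle (yellow) shoe; x = sliding direction (away from the robot), y left, z up. Base plate x -85..99 mm, y -110..110, top z 12. Three shoes at y -72 (blue), 0 (yellow), 72 (red), marked by a coloured stripe at the near end and a patch on the 50 mm high grey header (x 76..100). White block at left: x -50..100, y 110..188, top z 30.
- home_blue (a point): Origin of the latched blue cartridge: manifold frame (39, -72, 12) mm. Each shoe has an open landing from x -85 to 0, where a cartridge is set down from above with its centre at about x -46, then a channel (x 0 to 76) into which it is slid. From x -30 to 0 two steel funnel walls, 12 mm high, narrow from 58 to 49 mm apart.
- home_yellow (a point): Origin of the latched yellow cartridge: manifold frame (39, 0, 12) mm. Each channel is 49 mm wide; its lips (38 mm apart, top z 26.5, undersides 10.5 mm above the plate) hold the foot down, so a cartridge cannot be put in or taken out from above; the channel ends at the header, x 76.
- home_red (a point): Origin of the latched red cartridge: manifold frame (39, 72, 12) mm. In each shoe a sprung catch smooth bump at x -1 stands 2 mm out of the plate: 2 to 6 N push a foot over it, then it rises behind the foot and holds it with about 2 mm of play.
- probe_stand: Fixed black fork stand, 80 x 70 mm foot, 100 mm high, turned at random by up to 0.3 rad. Origin: centre of the underside. Its top plate (8 mm thick) has a 22 x 22 mm square hole on the axis in which the probe hangs by its collar; free below down to z 10 mm.
- stand_mouth (a point): Centre of the stand's hole at the plate's top, 100 mm above the worktop.
- probe: Orange-handled leak probe, 0.1 kg, 147 mm long, upright in the stand. Origin: at the steel tip with the spring extended; z up along the probe. From the tip: plunger, cone and 16 mm round barrel to 85 mm, black 30 mm collar from 85 to 91 mm, square orange handle 20 x 20 mm (sides along x and y) from 91 to 141 mm: grip it from above. Hung up, its origin is 15 mm above the worktop.
- probe_tip (a point): The probe's lowest point: round steel end, 6 mm diameter, of the spring plunger (moves with the plunger). Keep the probe upright while tracing.
- plunger (a joint): How far the probe's spring tip is pushed in, m: 0 free, 0.012 bottomed; 0.9 N preload plus 0.3 N per mm. 3 to 5 mm is right.
- beaker: Loose plastic beaker, 57 mm wide, 70 mm high, a bystander at the left. Origin: centre of the underside.
- jar: Loose white jar with red cap, 52 mm wide, 80 mm high, a bystander behind the manifold. Origin: centre of the underside.
- cartridge_blue: Blue filter cartridge, 0.2 to 0.33 kg, may be absent. Origin: centre of the underside; x along its length, y across, z up; the same both ways round. Grey foot 72 x 46 x 8 mm with rounded ends, white body 60 x 34 mm up to z 42 mm, on it an upright blue grip fin 48 mm long (x), 20 mm thick (y), from z 41 to 78 mm: grip it across y from above.
- cartridge_yellow: Yellow filter cartridge, 0.2 to 0.33 kg, may be absent. Origin: centre of the underside; x along its length, y across, z up; the same both ways round. Grey foot 72 x 46 x 8 mm with rounded ends, white body 60 x 34 mm up to z 42 mm, on it an upright yellow grip fin 48 mm long (x), 20 mm thick (y), from z 41 to 78 mm: grip it across y from above.
- cartridge_red: Red filter cartridge, 0.2 to 0.33 kg, may be absent. Origin: centre of the underside; x along its length, y across, z up; the same both ways round. Grey foot 72 x 46 x 8 mm with rounded ends, white body 60 x 34 mm up to z 42 mm, on it an upright red grip fin 48 mm long (x), 20 mm thick (y), from z 41 to 78 mm: grip it across y from above.
- seam_0 (a point): Point of the joint on the white block's top (z 30 mm): at its green starting dot; manifold frame (-35, 135) mm. The joint is a 3 mm wide dark line, flush with the top, of three straight legs: away from the robot, across to the left, back. Keep the tip within 8 mm of it.
- seam_1 (a point): Point of the joint on the white block's top (z 30 mm): a third of the way up the first leg; manifold frame (5, 135) mm.
- seam_2 (a point): Point of the joint on the white block's top (z 30 mm): two thirds up the first leg; manifold frame (45, 135) mm.
- seam_3 (a point): Point of the joint on the white block's top (z 30 mm): at the first corner; manifold frame (85, 135) mm.
- seam_4 (a point): Point of the joint on the white block's top (z 30 mm): at the second corner; manifold frame (85, 171) mm.
- seam_5 (a point): Point of the joint on the white block's top (z 30 mm): a third of the way back; manifold frame (45, 171) mm.
- seam_6 (a point): Point of the joint on the white block's top (z 30 mm): two thirds of the way back; manifold frame (5, 171) mm.
- seam_7 (a point): Point of the joint on the white block's top (z 30 mm): at the red end dot; manifold frame (-35, 171) mm.

How it is judged:
By the outcome, as a careful person would: the job done as asked, in the order asked, and still so for the second after the job is handed in, with the robot touching nothing.
Of cartridge_blue, cartridge_yellow, cartridge_red only 2 to 3 are there at a start; the rules pass over those that are not, and their reading is None.
At some moment in a run one of cartridge_blue, cartridge_yellow, cartridge_red may be knocked a few centimetres aside while the robot is not near it.
It also fails if it takes over 210 s, if anything falls off the work surface, if the arm or the gripper's body presses on something with over 40 N, if the wrist force passes 120 N, or if a joint passes its speed limit or range.

## Working session

There is one attempt and no reset: what is moved stays moved. The work goes in short steps, Python scripts to look and compute and a tool call to move; the robot and the scene stay as the last step left them, time stands still between calls to the robot, and variables do not carry over. Pictures are saved under pics/ and viewed, at most 17 in all, crops included, and the job is handed in when it is done.

Besides the shell and the picture viewer there is one more tool, called after ">>>" as name(argument=value, ...), one argument or row to a line, values as JSON. drive_tool: Moves the arm, as the interface text tells. Its arguments: {"type":"object","properties":{"deltas":{"type":"array","items":{"type":"array"}}},"required":["deltas"]}

```bash
mkdir -p pics
cat > h.py <<'E'
import numpy as np, cv2
from rig import ctrl, viewer, order
def cap(n):
    c=viewer.capture(n); c['R']=cv2.Rodrigues(np.array(c['rvec'],float))[0]; c['t']=np.array(c['tvec'],float).ravel(); c['K']=np.array(c['intrinsics']); return c
def pts(c):
    h,w=c['range_z'].shape; u,v=np.meshgrid(np.arange(w),np.arange(h)); z=c['range_z']
    P=np.stack([(u-c['K'][0,2])*z/c['K'][0,0],(v-c['K'][1,2])*z/c['K'][1,1],z],-1)
    return (P-c['t'])@c['R']   # world
def ray(c,uv,z):
    d=np.linalg.inv(c['K'])@np.array([uv[0],uv[1],1.]); d=c['R'].T@d; o=-c['R'].T@c['t']
    return o+d*(z-o[2])/d[2]
def save(c,n): cv2.imwrite('pics/'+n+'.png',cv2.cvtColor(c['img'],cv2.COLOR_RGB2BGR))
E
python3 - <<'E'
from h import *
for n in('top','side'):
    c=cap(n); save(c,n+'0'); print(n,-c['R'].T@c['t'],c['R'][2],c['K'][0,0])
print(ctrl.sense(),ctrl.grasp_offset)
E
```

```text
top [0.37885987 0.14014418 1.24522882] [ 0.14169965  0.01346629 -0.9898181 ] 411.7616797175507
side [-0.06936548  0.98103822  0.611707  ] [ 0.52373841 -0.72804438 -0.4423228 ] 420.31748538502933
{'t': 0.1, 'q': array([-1.34360341e+00,  2.59135276e-01,  2.08201556e-02,  1.33370565e+00,
       -2.19946131e-05,  1.41822753e+00]), 'joint_velocities': array([ 0.0016409 , -0.00221262,  0.00224152, -0.00027803, -0.0012509 ,
        0.0005251 ]), 'effort': array([ 7.27456427e-03, -5.56691265e+01,  3.45071161e+01,  1.15044275e-02,
       -5.59638147e-05,  1.56045979e-05]), 'eef_pos': array([ 0.20383018, -0.51055306,  0.23072008]), 'tool_rot': array([-6.11386814e-04,  9.82026544e-01,  1.88741868e-01, -3.38276588e-05]), 'wrist_force': array([-0.29553949, -0.38226339, -0.27761121]), 'moment': array([0.00118492, 0.00554807, 0.02711694]), 'gripper_force': 0.0, 'grip_width': 0.0854914245195589} 0.0187
```

View pics/top0.png

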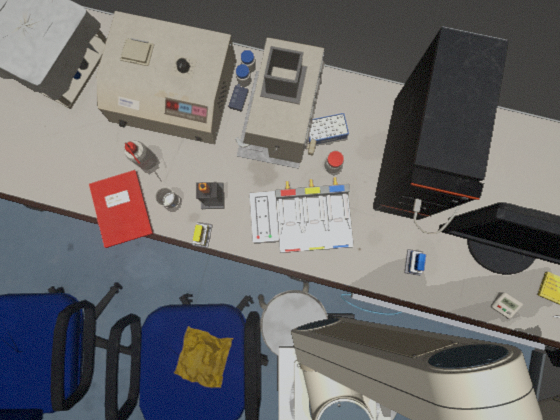

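View pics/side0.png

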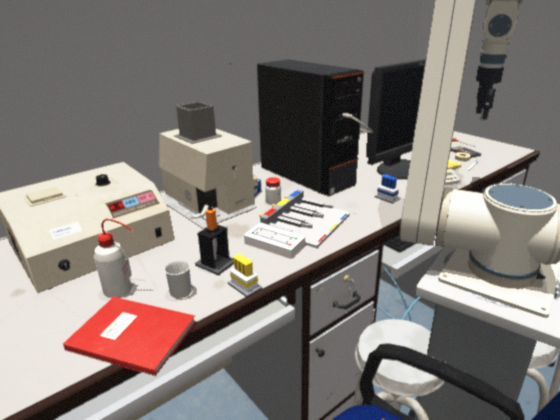

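The top view shows the manifold around (310,220). The yellow cartridge is at (200,233), the blue one at (415,262) and the probe stand at (208,193). There is no red cartridge, and the beaker is at (168,198). Next I'll measure these.

```bash
cat >> h.py <<'E'
def hsv(c): return cv2.cvtColor(c['img'],cv2.COLOR_RGB2HSV)
RNG={'yellow':((22,130,90),(35,255,255)),'blue':((100,130,60),(125,255,255)),'orange':((5,150,90),(18,255,255)),'red':((0,150,90),(4,255,255))}
def blobs(c,col,zr,box):
    """blobs of a colour with world height in zr, within box x0,x1,y0,y1: centre, angle, size, n, ztop"""
    P=pts(c); m=cv2.inRange(hsv(c),*RNG[col])>0
    m&=(P[...,2]>zr[0])&(P[...,2]<zr[1])&(P[...,0]>box[0])&(P[...,0]<box[1])&(P[...,1]>box[2])&(P[...,1]<box[3])
    n,l,s,_=cv2.connectedComponentsWithStats(m.astype(np.uint8))
    out=[]
    for i in range(1,n):
        if s[i,4]<8: continue
        Q=P[l==i]; 
        r=cv2.minAreaRect((Q[:,:2]*1000).astype(np.float32)); out.append((np.round(r[0],1),np.round(r[1],1),round(r[2],1),s[i,4],np.round(np.percentile(Q[:,2],[5,50,95])*1000,1)))
    return out
E
python3 - <<'E'
from h import *
c=cap('top');B=(.2,.8,-.4,.7)
for col in RNG: 
    print(col)
    for b in blobs(c,col,(-.01,.2),B): print('  ',b)
P=pts(c)
# white block & base plate by height
for nm,z0,z1,box in(('block',.022,.038,(.3,.6,.05,.35)),('header',.042,.058,(.3,.6,-.1,.35)),('stand',.09,.106,(.35,.6,.3,.5)),('fin y',.068,.086,(.3,.5,.3,.6)),('fin b',.068,.086,(.25,.5,-.3,-.05))):
    m=(P[...,2]>z0)&(P[...,2]<z1)&(P[...,0]>box[0])&(P[...,0]<box[1])&(P[...,1]>box[2])&(P[...,1]<box[3])
    n,l,s,_=cv2.connectedComponentsWithStats(m.astype(np.uint8)); 
    for i in range(1,n):
        if s[i,4]<40: continue
        print(nm,cv2.minAreaRect((P[l==i][:,:2]*1000).astype(np.float32)),s[i,4],np.median(P[l==i][:,2]))
import cv2
u=cv2.resize(c['img'][170:265,140:370],None,fx=3.4,fy=3.4,interpolation=cv2.INTER_CUBIC); cv2.imwrite('pics/crop1.png',u[...,::-1])
E
```

```text
yellow
   (array([636.2, -10.4]), array([15.2,  3.8]), 12.0, np.int32(8), array([31.3, 33.9, 40.1]))
   (array([604.5,  56.8]), array([14.8, 41.4]), 5.6, np.int32(69), array([47.4, 50.8, 54.2]))
   (array([477.5, 388.2]), array([20.2, 45. ]), 79.7, np.int32(112), array([72.5, 77.1, 81.1]))
blue
   (array([610.3, -15.5]), array([14.7, 39.2]), 4.7, np.int32(63), array([46.6, 50.2, 54. ]))
   (array([ 394.4, -242.3]), array([17.9, 44.1]), 79.5, np.int32(120), array([66.1, 77.9, 82.6]))
orange
   (array([597.4, 360.5]), array([17.6, 19.6]), 4.0, np.int32(30), array([142.4, 154. , 157.2]))
red
   (array([702.7, 555. ]), array([47. , 24.2]), 52.3, np.int32(73), array([145.6, 150.5, 189. ]))
   (array([691.6,  -9.3]), array([40.9, 41.3]), 88.5, np.int32(171), array([76. , 79.6, 83. ]))
   (array([558.8, 637.4]), array([203.2, 148.2]), 17.2, np.int32(2607), array([12.7, 16.9, 21.1]))
   (array([599.2, 129. ]), array([38.4, 12.9]), 90.0, np.int32(53), array([47.5, 50.4, 54.1]))
block ((528.54052734375, 190.6816864013672), (144.95993041992188, 97.3797378540039), 3.5136265754699707) 1349 0.029521530413334236
block ((551.0560302734375, 87.31414794921875), (82.37517547607422, 38.576148986816406), 0.00973726250231266) 210 0.026550119114457267
header ((594.91357421875, 63.99360656738281), (14.668631553649902, 198.63157653808594), 1.5374912023544312) 213 0.04952447301852141
stand ((587.10595703125, 359.57769775390625), (25.679954528808594, 60.193702697753906), 0.021955711767077446) 160 0.09913143172873032
fin y ((478.259033203125, 387.84747314453125), (20.664278030395508, 46.58754348754883), 79.52855682373047) 120 0.07707730636525809
fin b ((394.946533203125, -243.42208862304688), (21.948644638061523, 47.80210494995117), 82.73210144042969) 135 0.07796178272508807
```

View pics/crop1.png

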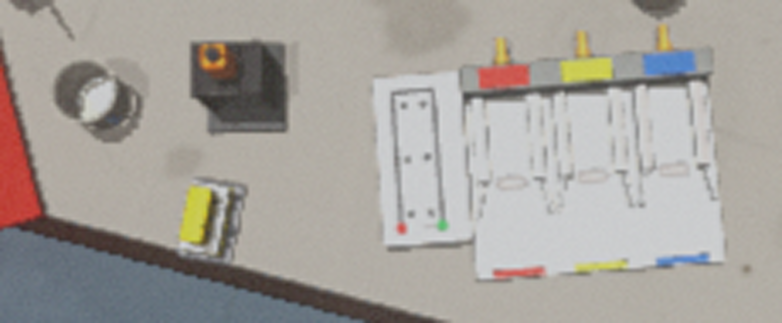

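The crop shows the joint with its green dot at crop (442,226) and its red dot at (402,229). It also shows the three stripes and patches, and the probe in its stand.

Run:
```python
from h import *
from scipy.optimize import least_squares
def comps(c,lo,hi,mn=3):
    m=cv2.inRange(hsv(c),lo,hi); n,l,s,ce=cv2.connectedComponentsWithStats(m); return [(ce[i],s[i,4]) for i in range(1,n) if s[i,4]>=mn]
pm=lambda xy,th,t:np.array([t[0]+xy[0]*np.cos(th)-xy[1]*np.sin(th),t[1]+xy[0]*np.sin(th)+xy[1]*np.cos(th)])
est=np.array([.607-.088,.057-.007]);th0=.077
for n in('top','side'):
    c=cap(n); A=[];W=[]
    for nm,lo,hi,xy,z in(('green',(45,90,60),(85,255,255),(-35,135),.030),('rdot',(0,90,80),(6,255,255),(-35,171),.030),
       ('sb',(100,110,60),(125,255,255),(-82,-72),.012),('sy',(20,110,90),(35,255,255),(-82,0),.012),('sr',(0,110,80),(6,255,255),(-82,72),.012)):
        for uv,k in comps(c,lo,hi):
            w=ray(c,uv,z)[:2]; p=pm(np.array(xy)/1000,th0,est)
            if np.hypot(*(w-p))<.022: print(n,nm,np.round(w*1000,1),k,np.round(p*1000,1),uv.round(1))
    # fins top / probe handle via side
    for col,z in(('yellow',.078),('blue',.078),('orange',.14)):
        for b in blobs(c,col,(.06,.2),(.2,.8,-.4,.5)): print(n,col,b)
```

```text
top green [472.8 182.8] 4 [473.7 181.9] [269.5 235.5]
top rdot [469.1 218. ] 5 [470.9 217.8] [257.6 236.8]
top sb [441.9 -27.5] 17 [442.8 -28.1] [340.2 246.1]
top sy [436.5  44.6] 17 [437.2  43.7] [316.1 247.9]
top sr [431.4 114.1] 16 [431.7 115.5] [292.8 249.8]
top yellow (array([477.2, 386.9]), array([19.7, 44.7]), 77.9, np.int32(111), array([72.8, 77.3, 81. ]))
top blue (array([ 394.4, -242.6]), array([17.4, 44.1]), 80.5, np.int32(118), array([67.1, 77.6, 81.3]))
top orange (array([601. , 352.3]), array([13.6,  4.4]), 33.4, np.int32(10), array([151.2, 155.2, 158.2]))
top orange (array([595.1, 366.2]), array([29.2,  9.3]), 52.4, np.int32(18), array([135.4, 154.5, 157.6]))
side sy [436.1  43.8] 9 [437.2  43.7] [333.2 226.2]
side sr [430.4 116. ] 12 [431.7 115.5] [322.  237.5]
side yellow (array([474.6, 393.6]), array([18.6, 48.3]), 79.2, np.int32(195), array([61.5, 74.9, 78.6]))
side blue (array([ 393. , -238.6]), array([21.4, 49.1]), 78.6, np.int32(92), array([60.6, 72.8, 78.1]))
side orange (array([591.1, 366.8]), array([21.6, 15.4]), 59.6, np.int32(171), array([110.3, 133.7, 155.7]))
```

```bash
cat >> h.py <<'E'
from scipy.spatial.transform import Rotation as Ro
def goto(x,y,z,yaw,s=None):
    """mm, rad: shift in tool axes (mm) and turn about tool axes, to the upright pose, from the measured one"""
    s=s or ctrl.sense(); q=s['tool_rot']; R=Ro.from_quat([q[1],q[2],q[3],q[0]])
    yaw=(yaw+np.pi)%(2*np.pi)-np.pi
    T=Ro.from_matrix(np.array([[np.cos(yaw),np.sin(yaw),0],[np.sin(yaw),-np.cos(yaw),0],[0,0,-1]]))
    d=R.inv().apply(np.array([x,y,z])-np.array(s['eef_pos'])*1000); print('shift',d.round(1),'rot',(R.inv()*T).as_rotvec().round(3),'at',(np.array(s['eef_pos'])*1000).round(1))
MO=np.array([518.,50.]);MY=.075
def man(x,y): return MO+Ro.from_euler('z',MY).apply([x,y,0])[:2]
E
python3 - <<'E'
from h import *
for n in('top','side'):
    P=pts(cap(n)).reshape(-1,3)
    for y in np.arange(-.55,-.1,.05):
        r=[]
        for x in np.arange(.2,.6,.05):
            m=(P[:,0]>x)&(P[:,0]<x+.05)&(P[:,1]>y)&(P[:,1]<y+.05)&(P[:,2]<.6); r.append(int(1000*P[m,2].max()) if m.any() else -1)
        print(n,round(y,2),r)
goto(394,-242,150,-.17)
E
```

```text
top -0.55 [24, 37, 7, 21, 270, -1, -1, 7]
top -0.5 [17, 36, 37, 21, 345, 336, -1, 5]
top -0.45 [9, 7, 7, 18, 410, 411, 337, 6]
top -0.4 [5, 6, 7, 7, 404, 411, 398, 7]
top -0.35 [6, 5, 6, 9, 6, 412, 399, -1]
top -0.3 [2, 7, 6, 82, 80, 412, 404, 404]
top -0.25 [-139, 7, 7, 84, 87, 243, 403, 405]
top -0.2 [-143, 5, 8, 6, 5, 278, 401, 404]
top -0.15 [-743, 599, 9, 8, 7, 6, 397, 404]
side -0.55 [574, 557, -1, -1, 407, 46, 13, 2]
side -0.5 [592, 25, -1, -1, 407, 44, 32, 3]
side -0.45 [592, 4, -1, 14, 408, 407, 15, 1]
side -0.4 [1, -2, -1, 1, 407, 407, 2, 1]
side -0.35 [1, -514, -411, 2, 0, 408, 392, 1]
side -0.3 [-143, -143, 1, 70, 77, 407, 400, 399]
side -0.25 [-143, -139, 1, 81, 79, 235, 400, 400]
side -0.2 [-143, -143, 2, 2, 2, 276, 399, 400]
side -0.15 [-786, 0, 3, 2, 3, 2, 397, 400]
shift [ 276.2 -179.1   81.2] rot [-0.    0.    0.55] at [ 203.9 -510.7  231.1]
```

Run:
```python
from h import *
for n in('top','side'):
    P=pts(cap(n)).reshape(-1,3)
    for y in np.arange(-.36,-.14,.02):
        r=[]
        for z0 in(.1,.15,.2,.25,.3,.35):
            m=(P[:,1]>y)&(P[:,1]<y+.02)&(P[:,2]>z0)&(P[:,2]<z0+.05)&(P[:,0]>.3)&(P[:,0]<.8); r.append(int(1000*P[m,0].min()) if m.any() else 0)
        print(n,round(y,2),r)
goto(340,-262,200,-.17)
```

```text
top -0.36 [459, 467, 467, 467, 467, 459]
top -0.34 [465, 473, 473, 473, 473, 466]
top -0.32 [471, 474, 475, 475, 475, 470]
top -0.3 [476, 476, 476, 476, 476, 476]
top -0.28 [519, 520, 478, 520, 520, 518]
top -0.26 [521, 521, 462, 520, 520, 520]
top -0.24 [525, 526, 462, 524, 522, 523]
top -0.22 [530, 529, 461, 529, 528, 528]
top -0.2 [534, 536, 463, 467, 533, 533]
top -0.18 [539, 540, 539, 476, 538, 538]
top -0.16 [544, 545, 543, 543, 542, 543]
side -0.36 [455, 465, 463, 463, 462, 457]
side -0.34 [459, 470, 470, 467, 468, 460]
side -0.32 [469, 472, 472, 472, 472, 468]
side -0.3 [471, 471, 472, 472, 470, 474]
side -0.28 [517, 518, 486, 519, 518, 518]
side -0.26 [517, 517, 475, 518, 517, 517]
side -0.24 [521, 521, 460, 520, 520, 521]
side -0.22 [525, 526, 456, 524, 525, 525]
side -0.2 [530, 530, 460, 466, 529, 527]
side -0.18 [535, 537, 535, 468, 532, 535]
side -0.16 [540, 541, 540, 539, 538, 538]
shift [ 218.6 -180.5   31.3] rot [-0.    0.    0.55] at [ 203.9 -510.7  231.2]
```

>>> drive_tool(
  deltas=[
    [[36,-30,5],[0,0,0.09],-1],
    [[73,-60,10],[0,0,0.18],-1],
    [[109,-90,16],[0,0,0.28],-1],
    [[146,-120,21],[0,0,0.37],-1],
    [[182,-150,26],[0,0,0.46],-1],
    [[218,-180,31],[0,0,0.55],-1],
    [[218,-180,31],[0,0,0.55],-1],
    [[218,-180,31],[0,0,0.55],-1],
    [[218,-180,31],[0,0,0.55],-1],
  ],
)

```text
t: 1.2
eef_pos: [0.3403, -0.2613, 0.2005]
tool_rot: [0.0, 0.997, -0.083, 0.0]
wrist_force: [0.2, -0.5, -0.2]
grip_width: 0.0855
gripper_force: 0.0
```

Run:
```python
from h import *
c=cap('side'); print(blobs(c,'blue',(.06,.2),(.2,.45,-.4,-.1)))
c=cap('top'); print(blobs(c,'blue',(.06,.2),(.2,.45,-.4,-.1)));print(blobs(c,'yellow',(.06,.2),(.2,.55,.2,.5)))
goto(388,-241,110,-.18);goto(388,-241,49,-.18)
```

```text
[(array([ 393.5, -239.7]), array([26. , 50.3]), 81.8, np.int32(93), array([61. , 72.4, 78.4]))]
[(array([ 393.8, -243. ]), array([18.7, 45.4]), 76.8, np.int32(116), array([69.1, 77.4, 81.7]))]
[(array([477.6, 387.2]), array([19.1, 45. ]), 81.0, np.int32(112), array([72.8, 76.7, 81. ]))]
shift [ 43.8 -30.1  90.5] rot [ 0.001 -0.     0.01 ] at [ 339.7 -263.2  200.5]
shift [ 43.8 -30.1 151.5] rot [ 0.001 -0.     0.01 ] at [ 339.7 -263.2  200.5]
```

>>> drive_tool(
  deltas=[
    [[15,-10,30],[0,0,0],-1],
    [[30,-20,60],[0,0,0.01],-1],
    [[44,-30,90],[0,0,0.01],-1],
    [[44,-30,110],[0,0,0.01],-1],
    [[44,-30,130],[0,0,0.01],-1],
    [[44,-30,151],[0,0,0.01],-1],
    [[44,-30,151],[0,0,0.01],-1],
    [[44,-30,151],[0,0,0.01],0],
    [[44,-30,151],[0,0,0.01],1],
    [[44,-30,151],[0,0,0.01],1],
    [[44,-30,151],[0,0,0.01],1],
    [[44,-30,151],[0,0,0.01],1],
    [[44,-30,151],[0,0,0.01],1],
    [[44,-30,151],[0,0,0.01],1],
  ],
)

```text
t: 2.47
eef_pos: [0.3884, -0.2411, 0.0501]
tool_rot: [0.001, 0.996, -0.09, 0.001]
wrist_force: [-0.4, -0.6, 6.5]
grip_width: 0.0187
gripper_force: 59.2
```

Run:
```python
from h import *
x,y=man(-52,-72); print(x,y)
goto(350,-235,150,-.18);goto(350,-60,150,.075);goto(x,y,130,.075);s=ctrl.sense();print(s['wrist_force'],s['grip_width'])
c=cap('side');save(c,'g1');u=cv2.resize(c['img'][120:280,280:520],None,fx=3,fy=3); cv2.imwrite('pics/g1c.png',u[...,::-1])
```

```text
471.54112038180267 -25.693939682261544
shift [ -38.8    1.  -100. ] rot [ 0.001 -0.001 -0.   ] at [ 388.4 -241.1   50.1]
shift [ -70.1 -171.2 -100.2] rot [ 0.001 -0.001 -0.255] at [ 388.4 -241.1   50.1]
shift [  43.3 -226.7  -80.1] rot [ 0.001 -0.001 -0.255] at [ 388.4 -241.1   50.1]
[-0.40719207 -0.60887368  6.49125632] 0.01868064864836363
```

View pics/g1c.png

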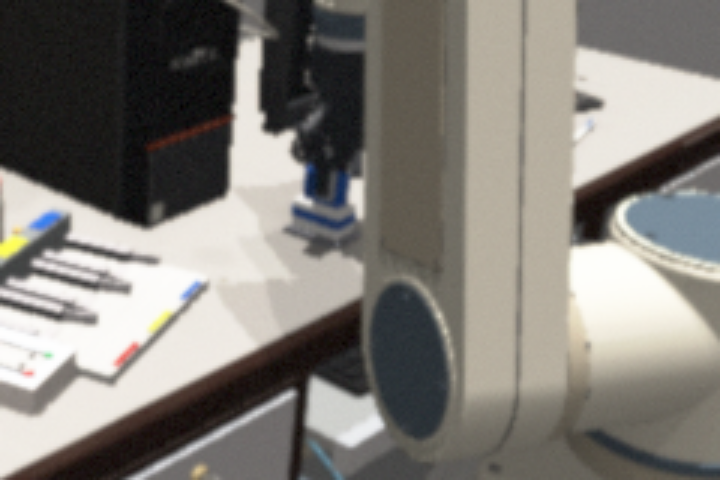

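The side crop shows the fingers closed on the blue fin at crop (325,185). The cartridge is upright and gripped.

>>> drive_tool(
  deltas=[
    [[0,0,-30],[0,0,0],1],
    [[-10,0,-60],[0,0,0],1],
    [[-30,-5,-80],[0,0,0],1],
    [[-35,-38,-80],[0,0,-0.04],1],
    [[-35,-75,-80],[0,0,-0.08],1],
    [[-25,-110,-80],[0,0,-0.13],1],
    [[-5,-142,-80],[0,0,-0.17],1],
    [[12,-175,-80],[0,0,-0.21],1],
    [[30,-205,-80],[0,0,-0.255],1],
    [[43,-227,-80],[0,0,-0.255],1],
    [[43,-227,-80],[0,0,-0.255],1],
    [[43,-227,-80],[0,0,-0.255],1],
    [[43,-227,-80],[0,0,-0.255],1],
  ],
)

```text
t: 3.6
eef_pos: [0.4705, -0.025, 0.129]
tool_rot: [0.0, 0.999, 0.038, -0.001]
wrist_force: [-0.4, 0.0, -1.2]
grip_width: 0.0191
gripper_force: 60.1
```

Run:
```python
from h import *
s=ctrl.sense();print(s['wrist_force'],s['grip_width'])
x,y=man(-52,-72)
goto(x,y,80,.075);goto(x,y,64,.075)
c=cap('top'); P=pts(c)
u=cv2.resize(c['img'][160:280,240:400],None,fx=4.5,fy=4.5,interpolation=cv2.INTER_CUBIC); cv2.imwrite('pics/t2.png',u[...,::-1])
c=cap('side');print(blobs(c,'blue',(.08,.2),(.3,.6,-.2,.1)))
u=cv2.resize(c['img'][120:270,240:420],None,fx=4,fy=4,interpolation=cv2.INTER_CUBIC); cv2.imwrite('pics/s2.png',u[...,::-1])
```

```text
[-0.39840009  0.01968263 -1.21822443] 0.019098171680653933
shift [ 1.1  0.8 49. ] rot [-0.     0.001  0.   ] at [470.5 -25.  129. ]
shift [ 1.1  0.8 65. ] rot [-0.     0.001  0.   ] at [470.5 -25.  129. ]
[(array([517.1, -54.2]), array([ 11.4, 167.5]), 34.8, np.int32(53), array([119.2, 146.5, 157.4])), (array([454.9, -21.1]), array([ 9.5, 14.6]), 7.9, np.int32(33), array([127.7, 144.8, 157.2])), (array([470.1,  -7.7]), array([61.7, 19.1]), 22.6, np.int32(38), array([102.5, 105.9, 109.6]))]
```

View pics/s2.png

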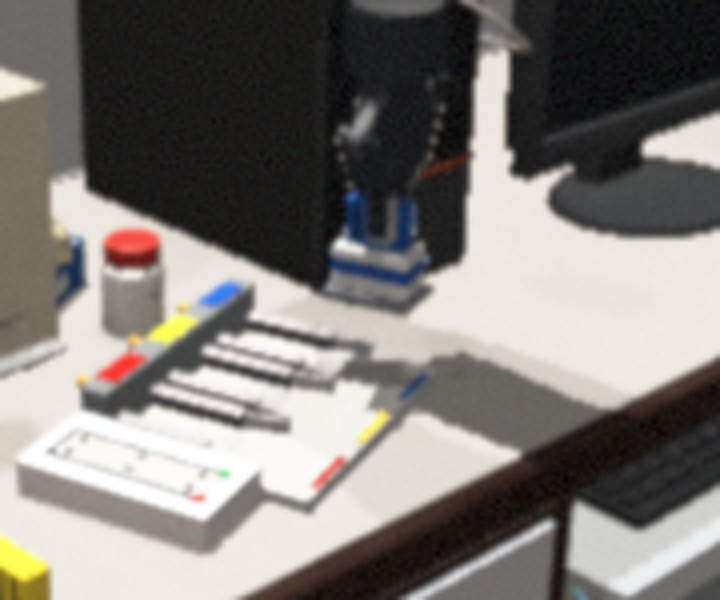

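The side crop shows the blue cartridge held level above the blue shoe's landing, with its foot at crop (380,290). I'll lower it.

>>> drive_tool(
  deltas=[
    [[-1,1,20],[0,0,0],1],
    [[-3,1,40],[0,0,0],1],
    [[-3,1,55],[0,0,0],1],
    [[-3,1,61],[0,0,0],1],
    [[-3,1,64],[0,0,0],1],
    [[-3,1,66],[0,0,0],1],
    [[-3,1,66],[0,0,0],1],
  ],
)

```text
t: 4.28
eef_pos: [0.4684, -0.0267, 0.0637]
tool_rot: [0.0, 0.999, 0.037, 0.0]
wrist_force: [0.3, 0.8, -2.6]
grip_width: 0.019
gripper_force: 59.9
```

>>> drive_tool(
  deltas=[
    [[0,0,1],[0,0,0],1],
    [[0,0,2],[0,0,0],1],
    [[0,0,2],[0,0,0],1],
  ],
)

```text
t: 4.53
eef_pos: [0.4687, -0.0265, 0.0621]
tool_rot: [0.0, 0.999, 0.037, 0.001]
wrist_force: [-0.1, -1.4, 2.3]
grip_width: 0.0193
gripper_force: 60.7
```

Run:
```python
from h import *
c=cap('side')
u=cv2.resize(c['img'][170:270,260:400],None,fx=5.5,fy=5.5,interpolation=cv2.INTER_CUBIC); cv2.imwrite('pics/s3.png',u[...,::-1])
```

```text
(no output)
```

View pics/s3.png

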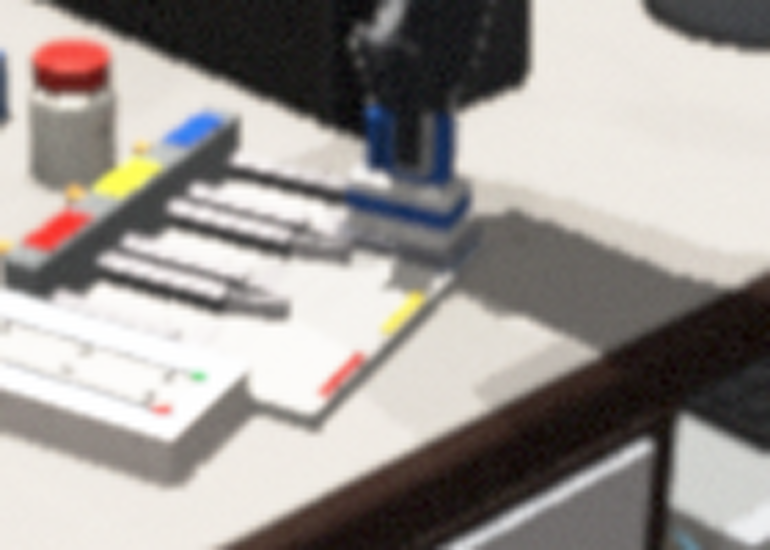

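The side crop shows the blue cartridge down on the landing, with its foot front entering the funnel at crop (350,235). I'll slide it in.

>>> drive_tool(
  deltas=[
    [[5,0,1],[0,0,0],1],
    [[10,0,1],[0,0,0],1],
    [[15,0,1],[0,0,0],1],
    [[20,0,1],[0,0,0],1],
    [[25,0,1],[0,0,0],1],
    [[30,0,1],[0,0,0],1],
  ],
)

```text
t: 5.08
eef_pos: [0.4971, -0.0238, 0.062]
tool_rot: [0.0, 0.999, 0.038, -0.0]
wrist_force: [-14.6, 0.0, 25.6]
grip_width: 0.0187
gripper_force: 64.1
```

>>> drive_tool(
  deltas=[
    [[0,0,-1],[0,0,0],1],
    [[0,0,-2],[0,0,0],1],
    [[0,0,-2],[0,0,0],1],
  ],
)

```text
t: 5.33
eef_pos: [0.4982, -0.0236, 0.0626]
tool_rot: [-0.0, 0.999, 0.038, 0.0]
wrist_force: [-1.8, 4.0, 1.3]
grip_width: 0.0191
gripper_force: 60.5
```

>>> drive_tool(
  deltas=[
    [[5,0,0],[0,0,0],1],
    [[10,0,0],[0,0,0],1],
    [[15,0,0],[0,0,0],1],
    [[20,0,0],[0,0,0],1],
    [[25,0,0],[0,0,0],1],
    [[30,0,0],[0,0,0],1],
    [[35,0,0],[0,0,0],1],
    [[40,0,0],[0,0,0],1],
    [[45,0,0],[0,0,0],1],
    [[50,0,0],[0,0,0],1],
    [[50,0,0],[0,0,0],1],
  ],
)

```text
t: 6.25
eef_pos: [0.5485, -0.0198, 0.0621]
tool_rot: [-0.001, 0.999, 0.037, -0.0]
wrist_force: [-2.3, 5.2, 4.8]
grip_width: 0.0191
gripper_force: 61.0
```

>>> drive_tool(
  deltas=[
    [[2,0,0],[0,0,0],1],
    [[4,0,0],[0,0,0],1],
    [[6,0,0],[0,0,0],1],
    [[8,0,0],[0,0,0],1],
    [[8,0,0],[0,0,0],1],
  ],
)

```text
t: 6.67
eef_pos: [0.5558, -0.0192, 0.0622]
tool_rot: [-0.001, 0.999, 0.037, -0.001]
wrist_force: [-5.1, 4.2, 5.3]
grip_width: 0.0195
gripper_force: 61.2
```

>>> drive_tool(
  deltas=[
    [[1,0,0],[0,0,0],1],
    [[2,0,0],[0,0,0],1],
    [[3,0,0],[0,0,0],1],
    [[3,0,0],[0,0,0],1],
  ],
)

```text
t: 7.0
eef_pos: [0.5568, -0.0191, 0.0623]
tool_rot: [-0.0, 0.999, 0.037, -0.002]
wrist_force: [-14.4, 2.7, 14.6]
grip_width: 0.0195
gripper_force: 62.5
```

>>> drive_tool(
  deltas=[
    [[-2,0,0],[0,0,0],1],
    [[-2,0,0],[0,0,0],0],
    [[-2,0,0],[0,0,0],-0.5],
    [[-2,0,0],[0,0,0],-0.5],
    [[-2,0,-15],[0,0,0],-0.5],
    [[-2,0,-45],[0,0,0],-0.5],
    [[-20,0,-85],[0,0,0],-0.5],
    [[-50,-20,-120],[0,0,0],-0.5],
    [[-80,-50,-120],[0,0,0],-1],
  ],
)

```text
t: 7.75
eef_pos: [0.4848, 0.0173, 0.1852]
tool_rot: [0.001, 0.999, 0.036, 0.004]
wrist_force: [0.3, 0.5, 0.1]
grip_width: 0.0742
gripper_force: 0.0
```

Run:
```python
from h import *
print(man(39,-72))
for n in('top','side'):
    c=cap(n)
    for k in('blue','yellow'): print(n,k,blobs(c,k,(.065,.11),(.3,.65,-.2,.5)))
goto(472,389,140,-.19)
u=cv2.resize(c['img'][170:290,210:370],None,fx=4.8,fy=4.8,interpolation=cv2.INTER_CUBIC); cv2.imwrite('pics/s4.png',u[...,::-1])
```

```text
[562.28530283 -18.87533632]
top blue []
top yellow [(array([477.7, 388.3]), array([20.9, 45.3]), 80.5, np.int32(112), array([71.2, 77.2, 80.5]))]
side blue [(array([559.4, -15.3]), array([24.3, 46.3]), 87.1, np.int32(140), array([66.7, 81.7, 90.1]))]
side yellow [(array([475.5, 393.4]), array([19.1, 45.7]), 80.3, np.int32(162), array([66.1, 76. , 78.5]))]
shift [  20.2 -367.7   43.4] rot [-0.    -0.003  0.266] at [479.6  20.9 183.4]
```

View pics/s4.png

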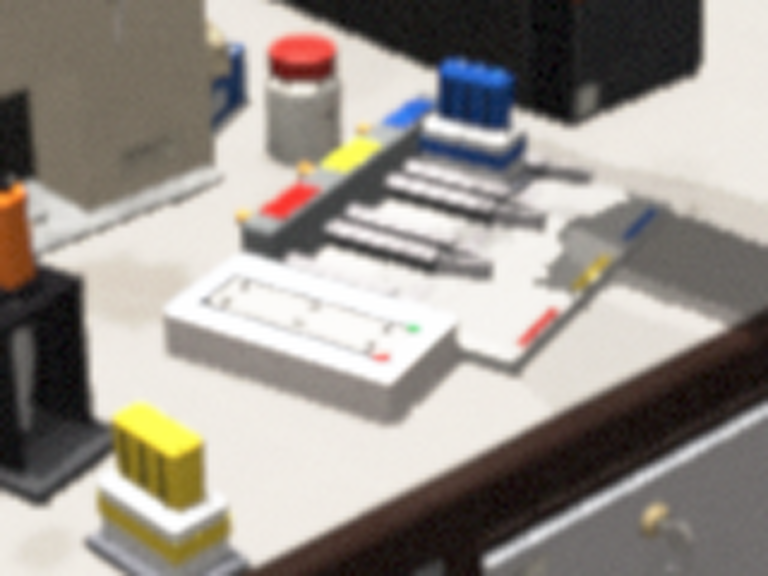

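The crop shows blue seated against the header at (480,125), and yellow upright at (155,490). I'll move above the yellow one.

>>> drive_tool(
  deltas=[
    [[2,-37,0],[0,0,0.03],-1],
    [[4,-74,0],[0,0,0.06],-1],
    [[6,-111,0],[0,0,0.09],-1],
    [[8,-148,0],[0,0,0.12],-1],
    [[10,-184,5],[0,0,0.15],-1],
    [[12,-221,10],[0,0,0.18],-1],
    [[14,-258,20],[0,0,0.21],-1],
    [[16,-295,30],[0,0,0.23],-1],
    [[18,-332,40],[0,0,0.25],-1],
    [[20,-368,43],[0,0,0.266],-1],
    [[20,-368,43],[0,0,0.266],-1],
    [[20,-368,43],[0,0,0.266],-1],
    [[20,-368,43],[0,0,0.266],-1],
  ],
)

```text
t: 8.93
eef_pos: [0.4473, 0.031, 0.1546]
tool_rot: [-0.016, 0.997, -0.07, 0.001]
wrist_force: [0.6, -0.0, 0.2]
grip_width: 0.0853
gripper_force: 0.0
```

Run:
```python
from h import *
c=cap('side'); print(blobs(c,'yellow',(.055,.11),(.3,.65,.2,.5)), blobs(c,'blue',(.065,.11),(.3,.65,-.2,.5)))
goto(471,390,95,-.18);goto(471,390,50,-.18)
```

```text
[(array([475.1, 393.7]), array([18.2, 46.1]), 79.9, np.int32(221), array([57. , 73. , 78.7]))] [(array([558.1, -15.5]), array([46.7, 24.3]), 3.7, np.int32(139), array([67.6, 81.3, 90. ]))]
shift [ -25.5 -356.4   71.1] rot [-0.033  0.002  0.041] at [446.7  31.3 154.3]
shift [ -25.4 -355.   116.1] rot [-0.033  0.002  0.041] at [446.7  31.3 154.3]
```

Run:
```python
from h import *
s=ctrl.sense();print(s['t'],s['q'].round(3),s['joint_velocities'].round(2),s['effort'].round(1))
c=cap('side');save(c,'s5')
```

```text
8.9833 [-0.14   0.122 -0.356  1.094  0.033  3.141] [ 0.01  0.01  0.02  0.01  0.   -0.  ] [ -0.8 -42.   34.7  -0.5   0.1   0. ]
```

View pics/s5.png

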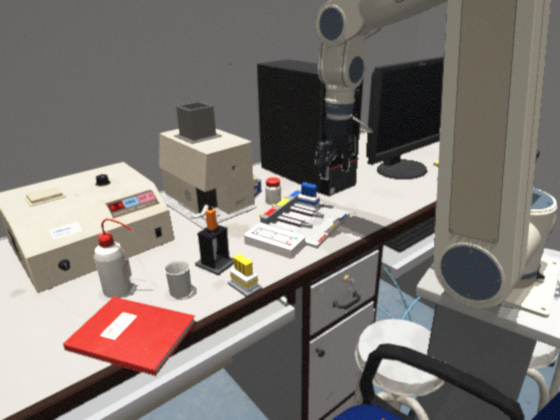

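Joint 6 is at its limit, so I'll use the half-turned grasp instead, turning back the other way on the way across. The picture shows the arm hovering over the manifold with nothing disturbed.

>>> drive_tool(
  deltas=[
    [[-1,-15,0],[0,0,-0.12],-1],
    [[-2,-30,0],[0,0,-0.24],-1],
    [[-4,-50,0],[0,0,-0.36],-1],
    [[-5,-70,0],[0,0,-0.48],-1],
    [[-6,-90,0],[0,0,-0.6],-1],
    [[-8,-110,0],[0,0,-0.72],-1],
    [[-9,-130,0],[0,0,-0.84],-1],
    [[-11,-150,0],[0,0,-0.96],-1],
    [[-12,-170,0],[0,0,-1.08],-1],
    [[-14,-190,0],[0,0,-1.2],-1],
    [[-15,-210,0],[0,0,-1.32],-1],
    [[-16,-230,0],[0,0,-1.44],-1],
    [[-18,-250,0],[0,0,-1.56],-1],
    [[-19,-270,0],[0,0,-1.68],-1],
    [[-21,-290,0],[0,0,-1.8],-1],
    [[-22,-310,0],[0,0,-1.92],-1],
    [[-23,-325,0],[0,0,-2.04],-1],
    [[-24,-340,0],[0,0,-2.16],-1],
    [[-25,-350,0],[0,0,-2.28],-1],
    [[-25,-355,0],[0,0,-2.4],-1],
  ],
)

```text
t: 10.7
eef_pos: [0.4717, 0.3882, 0.1664]
tool_rot: [-0.005, 0.422, 0.906, 0.016]
wrist_force: [-0.7, -0.4, -0.4]
grip_width: 0.0848
gripper_force: 0.0
```

Run:
```python
from h import *
c=cap('side'); print(blobs(c,'yellow',(.055,.11),(.3,.65,.2,.5)))
print(ctrl.sense()['q'].round(2))
goto(471,390,100,-.18+np.pi);goto(471,390,50,-.18+np.pi)
```

```text
[(array([476.1, 393.9]), array([18.6, 49.7]), 78.6, np.int32(228), array([56.8, 72.7, 78.7]))]
[0.54 0.37 0.02 1.2  0.03 1.4 ]
shift [ 0.2 -1.2 66.4] rot [ 0.031 -0.014 -0.683] at [471.8 388.4 166.4]
shift [ -0.9  -2.4 116.3] rot [ 0.031 -0.014 -0.683] at [471.8 388.4 166.4]
```

>>> drive_tool(
  deltas=[
    [[0,-1,10],[0.005,0,-0.12],-1],
    [[0,-1,20],[0.01,-0.01,-0.24],-1],
    [[0,-2,30],[0.015,-0.01,-0.36],-1],
    [[0,-2,40],[0.02,-0.01,-0.48],-1],
    [[0,-2,50],[0.03,-0.01,-0.6],-1],
    [[0,-2,60],[0.03,-0.014,-0.683],-1],
    [[-1,-2,75],[0.03,-0.014,-0.683],-1],
    [[-1,-2,95],[0.03,-0.014,-0.683],-1],
    [[-1,-2,116],[0.03,-0.014,-0.683],-1],
    [[-1,-2,116],[0.03,-0.014,-0.683],-1],
    [[-1,-2,116],[0.03,-0.014,-0.683],-1],
  ],
)

```text
t: 11.67
eef_pos: [0.471, 0.3878, 0.05]
tool_rot: [-0.001, 0.099, 0.995, -0.0]
wrist_force: [0.3, -0.4, -0.2]
grip_width: 0.0855
gripper_force: 0.0
```

Run:
```python
from h import *
goto(471,390,50,-.18+np.pi)
```

```text
shift [0.4 2.2 0. ] rot [-0.001 -0.001 -0.019] at [471.  387.8  50. ]
```

>>> drive_tool(
  deltas=[
    [[0,2,0],[0,0,0],0],
    [[0,2,0],[0,0,0],1],
    [[0,2,0],[0,0,0],1],
    [[0,2,0],[0,0,0],1],
    [[0,2,0],[0,0,0],1],
    [[0,2,0],[0,0,0],1],
    [[0,2,0],[0,0,0],1],
    [[0,2,0],[0,0,0],1],
  ],
)

```text
t: 12.33
eef_pos: [0.4722, 0.39, 0.0511]
tool_rot: [0.001, 0.099, 0.995, 0.001]
wrist_force: [-0.5, 0.6, 6.4]
grip_width: 0.0189
gripper_force: 59.1
```

Run:
```python
from h import *
x,y=man(-56,0); print(x,y)
goto(x,y,115,MY+np.pi); 
c=cap('side'); 
u=cv2.resize(c['img'][180:300,190:310],None,fx=4.5,fy=4.5,interpolation=cv2.INTER_CUBIC); cv2.imwrite('pics/s6.png',u[...,::-1])
```

```text
462.15742618571636 45.80393639272643
shift [ -57.7 -339.4  -64.3] rot [ 0.001  0.001 -0.272] at [472.2 390.   51.1]
```

View pics/s6.png

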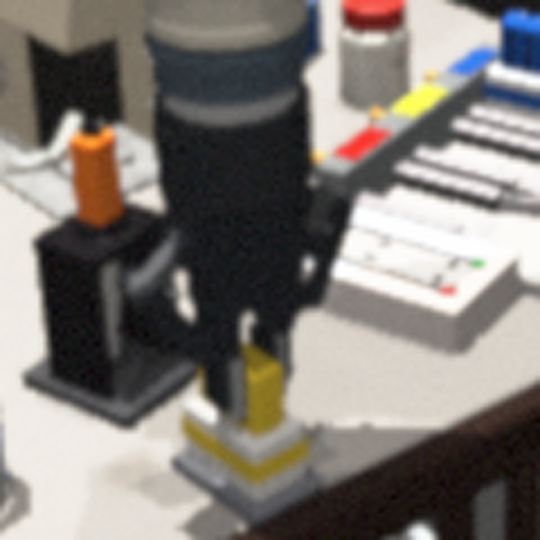

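The crop shows the yellow fin gripped at (245,385), with the stand clear to the left. I'll lift it and carry it over.

>>> drive_tool(
  deltas=[
    [[0,0,-30],[0,0,0],1],
    [[0,0,-60],[0,0,0],1],
    [[-6,-35,-64],[0,0,-0.03],1],
    [[-12,-70,-64],[0,0,-0.06],1],
    [[-18,-105,-64],[0,0,-0.09],1],
    [[-24,-140,-64],[0,0,-0.12],1],
    [[-30,-175,-64],[0,0,-0.15],1],
    [[-36,-210,-64],[0,0,-0.18],1],
    [[-42,-245,-64],[0,0,-0.21],1],
    [[-48,-280,-64],[0,0,-0.24],1],
    [[-53,-310,-64],[0,0,-0.27],1],
    [[-58,-339,-64],[0,0,-0.27],1],
    [[-58,-339,-64],[0,0,-0.27],1],
    [[-58,-339,-64],[0,0,-0.27],1],
    [[-58,-339,-64],[0,0,-0.27],1],
  ],
)

```text
t: 13.63
eef_pos: [0.4622, 0.046, 0.1141]
tool_rot: [-0.0, -0.036, 0.999, 0.0]
wrist_force: [-0.4, 0.4, -3.0]
grip_width: 0.0191
gripper_force: 60.0
```

Run:
```python
from h import *
x,y=man(-56,0)
goto(x,y,64,MY+np.pi); 
c=cap('side');print(ctrl.sense()['wrist_force'],blobs(c,'yellow',(.12,.2),(.3,.65,-.1,.2)))
```

```text
shift [ 0.  -0.2 50.1] rot [ 0.001 -0.    -0.003] at [462.2  46.  114.1]
[-0.53298261  0.02227988 -2.13226753] [(array([475. ,  68.4]), array([11.3, 47.7]), 33.9, np.int32(38), array([121.8, 133.1, 141.4])), (array([446.1,  47.7]), array([11.8, 19. ]), 30.2, np.int32(43), array([120.4, 133.9, 140.5]))]
```

>>> drive_tool(
  deltas=[
    [[0,0,20],[0,0,0],1],
    [[0,0,36],[0,0,0],1],
    [[0,0,46],[0,0,0],1],
    [[0,0,49],[0,0,0],1],
    [[0,0,51],[0,0,0],1],
    [[0,0,52],[0,0,0],1],
    [[0,0,52],[0,0,0],1],
  ],
)

```text
t: 14.27
eef_pos: [0.4624, 0.0469, 0.0632]
tool_rot: [0.0, -0.037, 0.999, 0.0]
wrist_force: [0.5, -0.5, -2.1]
grip_width: 0.0191
gripper_force: 60.0
```

>>> drive_tool(
  deltas=[
    [[0,0,1],[0,0,0],1],
    [[0,0,1],[0,0,0],1],
    [[-5,0,1],[0,0,0],1],
    [[-10,0,1],[0,0,0],1],
    [[-15,0,1],[0,0,0],1],
    [[-20,0,0],[0,0,0],1],
    [[-20,0,0],[0,0,0],1],
  ],
)

```text
t: 14.85
eef_pos: [0.484, 0.0478, 0.0633]
tool_rot: [0.002, -0.037, 0.999, 0.0]
wrist_force: [0.7, -0.8, -0.3]
grip_width: 0.0189
gripper_force: 60.2
```

>>> drive_tool(
  deltas=[
    [[-5,0,0],[0,0,0],1],
    [[-10,0,0],[0,0,0],1],
    [[-15,0,0],[0,0,0],1],
    [[-20,0,0],[0,0,0],1],
    [[-25,0,0],[0,0,0],1],
    [[-30,0,0],[0,0,0],1],
    [[-30,0,0],[0,0,0],1],
  ],
)

```text
t: 15.43
eef_pos: [0.5133, 0.0498, 0.0629]
tool_rot: [0.001, -0.036, 0.999, 0.0]
wrist_force: [0.4, 0.0, 5.2]
grip_width: 0.019
gripper_force: 61.2
```

>>> drive_tool(
  deltas=[
    [[-5,0,0],[0,0,0],1],
    [[-10,0,0],[0,0,0],1],
    [[-15,0,0],[0,0,0],1],
    [[-20,0,0],[0,0,0],1],
    [[-25,0,0],[0,0,0],1],
    [[-28,0,0],[0,0,0],1],
    [[-31,0,0],[0,0,0],1],
    [[-34,0,0],[0,0,0],1],
    [[-37,0,0],[0,0,0],1],
    [[-38,0,0],[0,0,0],1],
    [[-38,0,0],[0,0,0],1],
  ],
)

```text
t: 16.35
eef_pos: [0.5502, 0.0526, 0.063]
tool_rot: [0.0, -0.036, 0.999, 0.0]
wrist_force: [-3.4, -0.3, 7.6]
grip_width: 0.019
gripper_force: 61.4
```

>>> drive_tool(
  deltas=[
    [[-1,0,0],[0,0,0],1],
    [[-2,0,0],[0,0,0],1],
    [[-3,0,0],[0,0,0],1],
    [[-4,0,0],[0,0,0],1],
    [[-4,0,0],[0,0,0],1],
  ],
)

```text
t: 16.77
eef_pos: [0.5516, 0.0527, 0.0632]
tool_rot: [-0.002, -0.036, 0.999, -0.0]
wrist_force: [-16.2, -1.3, 19.1]
grip_width: 0.0189
gripper_force: 62.9
```

>>> drive_tool(
  deltas=[
    [[3,0,0],[0,0,0],1],
    [[3,0,0],[0,0,0],0],
    [[3,0,0],[0,0,0],-0.4],
    [[3,0,0],[0,0,0],-0.4],
    [[3,0,-15],[0,0,0],-0.4],
    [[3,0,-45],[0,0,0],-0.4],
    [[20,0,-85],[0,0,0],-0.4],
    [[50,0,-120],[0,0,0],-0.4],
    [[90,0,-140],[0,0,0],-0.4],
    [[100,0,-140],[0,0,0],-0.4],
    [[100,0,-140],[0,0,0],-0.4],
  ],
)

```text
t: 17.68
eef_pos: [0.4523, 0.0455, 0.2046]
tool_rot: [0.002, -0.036, 0.999, 0.0]
wrist_force: [0.9, -0.3, -0.3]
grip_width: 0.0599
gripper_force: 0.0
```

Run:
```python
from h import *
print(man(39,-72),man(39,0))
for n in('top','side'):
    c=cap(n)
    for k in('blue','yellow'): print(n,k,blobs(c,k,(.06,.11),(.5,.6,-.1,.1)))
    m=cv2.inRange(hsv(c),(4,120,70),(19,255,255)); P=pts(c)
    if n=='top':
        m[(P[...,2]<.148)]=0
        m[:,:190]=0; m[:,225:]=0
        p=np.argwhere(m)[:,::-1]; print('handle top', len(p), ray(c,p.mean(0),.156)*1000, ray(c,(p.min(0)+p.max(0))/2,.156)*1000)
        # stand: dark pixels at plate height / foot
        g=hsv(c)[...,2]; s=((P[...,2]>.092)&(P[...,2]<.108)&(P[...,0]>.5)&(P[...,0]<.65)&(P[...,1]>.28)&(P[...,1]<.45))
        q=np.argwhere(s)[:,::-1]; W=np.array([ray(c,a,.1)[:2]*1000 for a in q],np.float32); print('plate',cv2.minAreaRect(W),len(q))
        u=cv2.resize(c['img'][165:225,175:240],None,fx=9,fy=9,interpolation=cv2.INTER_CUBIC); cv2.imwrite('pics/t3.png',u[...,::-1])
    else:
        print(blobs(c,'orange',(.1,.2),(.5,.7,.25,.45)))
```

```text
[562.28530283 -18.87533632] [556.89036391  52.92225858]
top blue []
top yellow [(array([558.8,  57.6]), array([ 5.6, 37.5]), 88.1, np.int32(32), array([85.2, 89.9, 94.8]))]
handle top 38 [596.97998599 358.55780771 156.        ] [596.1888202  359.39436858 156.        ]
plate ((597.6671752929688, 359.15203857421875), (46.62774658203125, 59.82487869262695), 1.0491217374801636) 261
side blue [(array([559.1, -15.6]), array([47.2, 23.7]), 8.2, np.int32(145), array([64.4, 80.5, 90.1]))]
side yellow [(array([554.7,  29.3]), array([47.4, 80.4]), 3.0, np.int32(171), array([62.2, 78.4, 90.2]))]
[(array([593.5, 365.7]), array([18.8, 19.8]), 5.2, np.int32(172), array([110. , 134.4, 156.1]))]
```

View pics/t3.png

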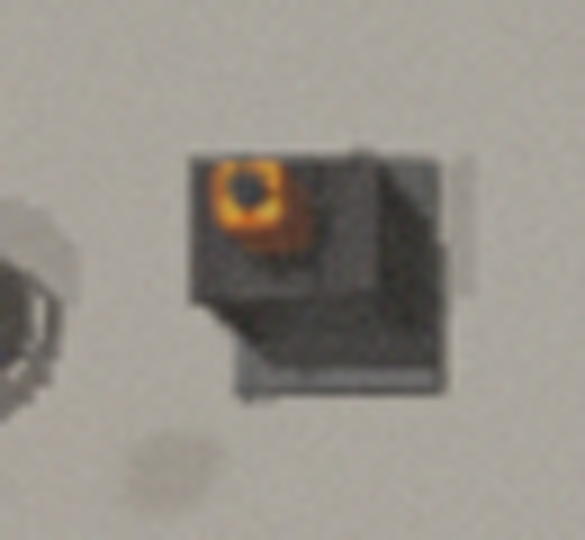

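The crop shows the handle square at (248,190) and the stand's plate and foot almost aligned with the image. I'll work out the yaw from the corners.

Run:
```python
from h import *
c=cap('top')
w=lambda x,y,z: ray(c,(175+x/9-.44,165+y/9-.44),z)[:2]*1000
for a,b,z in(((240,395),(445,390),.0),((443,390),(440,157),.0),((192,158),(195,298),.1),((192,158),(375,155),.1)):
    A,B=w(*a,z),w(*b,z);d=B-A; print(A.round(1),B.round(1),(np.degrees(np.arctan2(d[1],d[0]))+45)%90-45)
print('handle',w(248,192,.156))
goto(597,361,200,.02+np.pi)
```

```text
[558.9 393.1] [560.3 323.2] 1.1324758076889339
[560.3 323.9] [641.1 326.2] 1.645928550363422
[620.2 389.8] [575.3 387.7] 2.6725749725639503
[620.2 389.8] [620.8 331.9] 0.6262460383325674
handle [597.86296924 360.4744587 ]
shift [-164.6  304.5    2.6] rot [0.    0.001 0.053] at [455.   45.4 202.3]
```

>>> drive_tool(
  deltas=[
    [[-18,33,0],[0,0,0.01],-0.4],
    [[-36,67,0],[0,0,0.02],-0.4],
    [[-54,101,0],[0,0,0.03],-0.4],
    [[-73,135,0],[0,0,0.04],-0.4],
    [[-91,169,0],[0,0,0.05],-0.4],
    [[-109,203,0],[0,0,0.05],-0.4],
    [[-128,237,0],[0,0,0.05],-0.4],
    [[-146,271,0],[0,0,0.05],-0.4],
    [[-165,304,0],[0,0,0.05],-0.4],
    [[-165,304,0],[0,0,0.05],-0.4],
    [[-165,304,0],[0,0,0.05],-0.4],
  ],
)

```text
t: 18.75
eef_pos: [0.5975, 0.3626, 0.1988]
tool_rot: [-0.002, -0.013, 1.0, -0.001]
wrist_force: [0.3, 0.1, -0.3]
grip_width: 0.0597
gripper_force: 0.0
```

Run:
```python
from h import *
c=cap('side'); print(blobs(c,'orange',(.1,.2),(.5,.7,.25,.45)),ctrl.sense()['q'].round(2))
u=cv2.resize(c['img'][130:290,140:300],None,fx=3.6,fy=3.6,interpolation=cv2.INTER_CUBIC); cv2.imwrite('pics/s7.png',u[...,::-1])
goto(598,360.5,113,.025+np.pi)
```

```text
[(array([590.9, 368. ]), array([21.8, 14.8]), 55.2, np.int32(169), array([109.9, 133.7, 155.5]))] [0.42 0.53 0.37 1.41 0.   0.4 ]
shift [-1.1 -0.8 86.8] rot [-0.001 -0.003 -0.001] at [597.1 361.3 199.8]
```

View pics/s7.png

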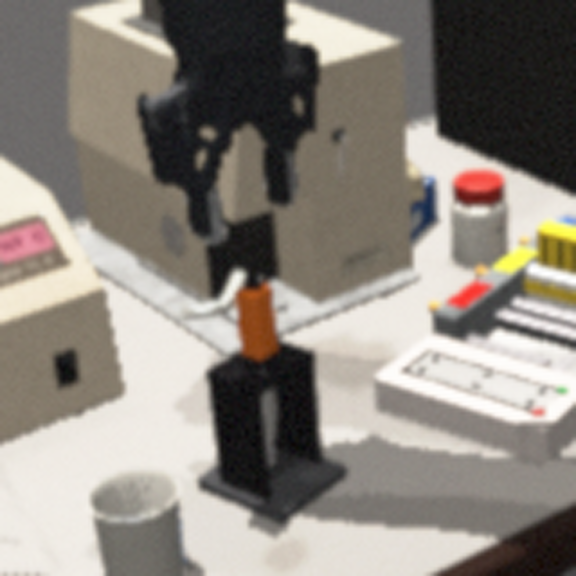

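The crop shows the open fingers directly above the orange handle at (257,320). I'll descend and grip.

>>> drive_tool(
  deltas=[
    [[-1,-1,25],[0,0,0],-0.4],
    [[-1,-1,50],[0,0,0],-0.4],
    [[-1,-1,70],[0,0,0],-0.4],
    [[-1,-1,86],[0,0,0],-0.4],
    [[-1,-1,86],[0,0,0],-0.4],
    [[-1,-1,86],[0,0,0],0],
    [[-1,-1,86],[0,0,0],0.2],
    [[-1,-1,86],[0,0,0],0.4],
    [[-1,-1,86],[0,0,0],1],
    [[-1,-1,86],[0,0,0],1],
    [[-1,-1,86],[0,0,0],1],
    [[-1,-1,86],[0,0,0],1],
  ],
)

```text
t: 19.8
eef_pos: [0.5986, 0.3597, 0.1183]
tool_rot: [0.002, -0.011, 1.0, 0.001]
wrist_force: [-0.6, -0.5, 6.0]
grip_width: 0.0193
gripper_force: 58.7
```

>>> drive_tool(
  deltas=[
    [[-1,-1,0],[0,0,0],1],
    [[-1,-1,0],[0,0,0],1],
  ],
)

```text
t: 19.97
eef_pos: [0.5992, 0.3592, 0.1183]
tool_rot: [0.001, -0.012, 1.0, 0.001]
wrist_force: [-1.1, 0.3, 8.0]
grip_width: 0.0194
gripper_force: 59.0
```

Run:
```python
from h import *
s=ctrl.sense();print(s['eef_pos'],s['wrist_force'],s['q'].round(3))
```

```text
[0.59919696 0.35924118 0.11829209] [-1.07670068  0.29693332  8.01838516] [4.200e-01 5.550e-01 2.040e-01 1.216e+00 1.000e-03 3.970e-01]
```

>>> drive_tool(
  deltas=[
    [[0,0,-6],[0,0,0],1],
    [[0,0,-14],[0,0,0],1],
    [[0,0,-24],[0,0,0],1],
    [[0,0,-36],[0,0,0],1],
    [[0,0,-48],[0,0,0],1],
    [[0,0,-60],[0,0,0],1],
    [[0,0,-72],[0,0,0],1],
    [[0,0,-84],[0,0,0],1],
    [[0,0,-96],[0,0,0],1],
    [[0,0,-108],[0,0,0],1],
    [[0,0,-112],[0,0,0],1],
    [[0,0,-112],[0,0,0],1],
  ],
)

```text
t: 20.97
eef_pos: [0.5993, 0.3588, 0.2304]
tool_rot: [0.001, -0.011, 1.0, 0.001]
wrist_force: [-0.7, 0.6, -0.9]
grip_width: 0.0194
gripper_force: 58.5
```

Run:
```python
from h import *
s=ctrl.sense();print(s['wrist_force'],s['tool_rot'].round(4))
c=cap('side');save(c,'s8')
u=cv2.resize(c['img'][110:290,130:310],None,fx=3.3,fy=3.3,interpolation=cv2.INTER_CUBIC); cv2.imwrite('pics/s8c.png',u[...,::-1])
print(blobs(c,'yellow',(.06,.11),(.5,.6,-.1,.1)))
```

```text
[-0.65395853  0.55067293 -0.90711127] [ 1.400e-03 -1.130e-02  9.999e-01  7.000e-04]
[(array([555.5,  29.6]), array([47.5, 77.7]), 3.1, np.int32(173), array([61.9, 77.6, 90. ]))]
```

View pics/s8c.png

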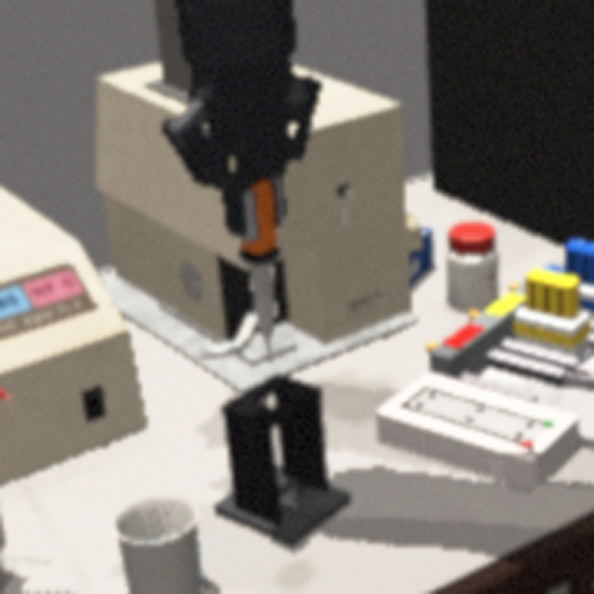

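The crop shows the probe lifted clear and upright, with its tip at crop (265,357), above the empty stand hole. Next I'll check the tip offset and plan the approach.

Run:
```python
from h import *
c=cap('side')
s=ctrl.sense();e=s['eef_pos'];print(e)
for dz in(.095,.1,.103,.106,.11):
    p=c['K']@(c['R']@(e-[0,0,dz])+c['t']); print(dz,(p[:2]/p[2]).round(1), 'crop',((p[:2]/p[2]-[130,110])*3.3).round(0))
p=c['K']@(c['R']@(e-[0,0,.01])+c['t']); print('crop near collar',((p[:2]/p[2]-[130,110])*3.3).round(0))
# where tip edge: darkest-vs-bg columns around
c2=cap('top'); 
g=[man(*a) for a in((-35,135),(85,135),(85,171),(-35,171))]; print(np.round(g,1))
for (x,y),z in((g[0],.030),(g[1],.030),(g[2],.030),(g[3],.030)):
    for cc in(c2,c):
        p=cc['K']@(cc['R']@np.array([x/1000,y/1000,z])+cc['t']); print((p[:2]/p[2]).round(1),end=' ')
print()
for cc in (c2,c):
    m=cv2.inRange(hsv(cc),(45,80,50),(85,255,255)); n,l,st,ce=cv2.connectedComponentsWithStats(m); print([(ce[i].round(1),st[i,4],(ray(cc,ce[i],.03)*1000).round(1)) for i in range(1,n) if st[i,4]<30])
    h=cv2.cvtColor(cc['img'],cv2.COLOR_RGB2GRAY)
goto(g[0][0],g[0][1],230,.025+np.pi)
```

```text
[0.59883849 0.35853385 0.22837721]
0.095 [211.5 216.8] crop [269. 353.]
0.1 [211.7 218.6] crop [270. 359.]
0.103 [211.8 219.7] crop [270. 362.]
0.106 [211.9 220.8] crop [270. 366.]
0.11 [212.  222.3] crop [271. 370.]
crop near collar [258. 246.]
[[473.  182. ]
 [592.6 191. ]
 [589.9 226.9]
 [470.3 217.9]]
[269.8 235.4] [295.7 237.6] [266.8 195.5] [258.6 226.5] [254.8 196.5] [251.2 232.1] [257.6 236.4] [288.8 243.8] 
[(array([269.5, 235.5]), np.int32(4), array([472.8, 182.8,  30. ])), (array([504. , 309.5]), np.int32(4), array([ 258.4, -488. ,   30. ]))]
[]
shift [ 129.7 -173.6   -2. ] rot [ 0.    -0.    -0.002] at [598.7 358.5 227.9]
```

>>> drive_tool(
  deltas=[
    [[13,-17,0],[0,0,0],1],
    [[32,-43,0],[0,0,0],1],
    [[52,-69,5],[0,0,0],1],
    [[71,-95,15],[0,0,0],1],
    [[91,-122,30],[0,0,0],1],
    [[110,-147,45],[0,0,0],1],
    [[123,-165,57],[0,0,0],1],
    [[130,-174,62],[0,0,0],1],
    [[130,-174,65],[0,0,0],1],
    [[130,-174,65],[0,0,0],1],
    [[130,-174,65],[0,0,0],1],
  ],
)

```text
t: 22.03
eef_pos: [0.4734, 0.1821, 0.1635]
tool_rot: [0.0, -0.011, 1.0, 0.0]
wrist_force: [-0.4, -0.9, -1.0]
grip_width: 0.0191
gripper_force: 58.9
```

Run:
```python
from h import *
s=ctrl.sense();print(s['wrist_force'],s['tool_rot'].round(4))
goto(473,182,147,.025+np.pi)
c=cap('side')
u=cv2.resize(c['img'][150:280,220:350],None,fx=4.5,fy=4.5,interpolation=cv2.INTER_CUBIC); cv2.imwrite('pics/s9c.png',u[...,::-1])
e=s['eef_pos']; p=c['K']@(c['R']@(e-[0,0,.103])+c['t']); print(((p[:2]/p[2]-[220,150])*4.5).round(0))
```

```text
[-0.3717159  -0.89302292 -0.95690001] [ 3.000e-04 -1.130e-02  9.999e-01  3.000e-04]
shift [ 0.4 -0.1 16.5] rot [ 0.001  0.001 -0.002] at [473.4 182.1 163.5]
[340. 349.]
```

View pics/s9c.png

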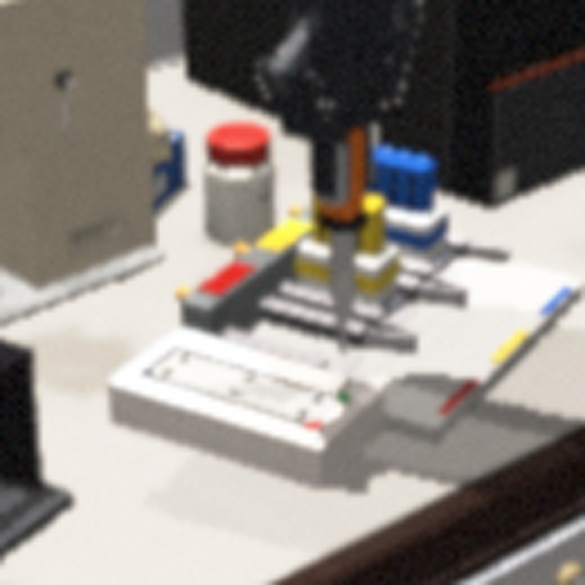

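The crop shows the tip at (345,350), directly above the green dot at (345,397). I'll descend slowly.

>>> drive_tool(
  deltas=[
    [[0,0,2],[0,0,0],1],
    [[0,0,4],[0,0,0],1],
    [[0,0,6],[0,0,0],1],
    [[0,0,8],[0,0,0],1],
    [[0,0,9.5],[0,0,0],1],
    [[0,0,11],[0,0,0],1],
    [[0,0,12.5],[0,0,0],1],
    [[0,0,14],[0,0,0],1],
    [[0,0,15.5],[0,0,0],1],
    [[0,0,17],[0,0,0],1],
    [[0,0,18.5],[0,0,0],1],
    [[0,0,20],[0,0,0],1],
    [[0,0,21.5],[0,0,0],1],
    [[0,0,23],[0,0,0],1],
    [[0,0,24.5],[0,0,0],1],
    [[0,0,26],[0,0,0],1],
    [[0,0,27.5],[0,0,0],1],
    [[0,0,27.5],[0,0,0],1],
    [[0,0,27.5],[0,0,0],1],
  ],
)

```text
t: 23.67
eef_pos: [0.4729, 0.1818, 0.1358]
tool_rot: [0.0, -0.011, 1.0, 0.0]
wrist_force: [0.5, 0.4, -0.4]
grip_width: 0.0192
gripper_force: 58.9
```

>>> drive_tool(
  deltas=[
    [[0,0,0.7],[0,0,0],1],
    [[0,0,1.5],[0,0,0],1],
    [[0,0,1.5],[0,0,0],1],
    [[0,0,1.5],[0,0,0],1],
  ],
)

```text
t: 24.0
eef_pos: [0.4729, 0.1817, 0.1344]
tool_rot: [0.0, -0.011, 1.0, 0.0]
wrist_force: [-0.2, -0.4, -1.0]
grip_width: 0.0197
gripper_force: 58.9
```

>>> drive_tool(
  deltas=[
    [[0,0,0.7],[0,0,0],1],
    [[0,0,1.5],[0,0,0],1],
    [[0,0,1.5],[0,0,0],1],
    [[0,0,1.5],[0,0,0],1],
  ],
)

```text
t: 24.33
eef_pos: [0.473, 0.1818, 0.133]
tool_rot: [0.0, -0.011, 1.0, 0.0]
wrist_force: [0.2, -0.3, 0.8]
grip_width: 0.0196
gripper_force: 58.9
```

```bash
cat >> h.py <<'E'
def wz(k=8):
    r=[]
    for _ in range(k): viewer.capture('side'); s=ctrl.sense(); r.append([*s['wrist_force'],*s['eef_pos']*1000])
    print(np.mean(r,0).round(2),np.std(r,0).round(2))
E
python3 -c "
from h import *
wz()"
```

```text
[ 1.1000e-01  2.8000e-01 -2.4000e-01  4.7295e+02  1.8176e+02  1.3299e+02] [0.46 0.42 0.75 0.02 0.01 0.02]
```

>>> drive_tool(
  deltas=[
    [[0,0,1],[0,0,0],1],
    [[0,0,2],[0,0,0],1],
    [[0,0,3],[0,0,0],1],
    [[0,0,4],[0,0,0],1],
    [[0,0,4],[0,0,0],1],
  ],
)

```text
t: 25.15
eef_pos: [0.4729, 0.1818, 0.1288]
tool_rot: [0.0, -0.011, 1.0, 0.0]
wrist_force: [0.2, -0.0, 0.7]
grip_width: 0.0195
gripper_force: 58.9
```

```bash
python3 -c "
from h import *
wz(12)
for a in((85,135),(85,171),(-35,171)): goto(*man(*a),129,.025+np.pi)"
```

```text
[ 2.0000e-01 -1.1000e-01  1.2100e+00  4.7294e+02  1.8176e+02  1.2897e+02] [0.42 0.58 0.5  0.01 0.01 0.03]
shift [-119.9    6.5    0. ] rot [ 0.     0.001 -0.002] at [472.9 181.8 129. ]
shift [-118.    42.5    0. ] rot [ 0.     0.001 -0.002] at [472.9 181.8 129. ]
shift [ 1.8 36.2 -0. ] rot [ 0.     0.001 -0.002] at [472.9 181.8 129. ]
```

>>> drive_tool(
  deltas=[
    [[-1.5,0.1,0],[0,0,0],1],
    [[-3,0.2,0],[0,0,0],1],
    [[-4.5,0.2,0],[0,0,0],1],
    [[-6,0.3,0],[0,0,0],1],
    [[-7.5,0.4,0],[0,0,0],1],
    [[-9,0.5,0],[0,0,0],1],
    [[-10.5,0.6,0],[0,0,0],1],
    [[-12,0.7,0],[0,0,0],1],
    [[-13.5,0.7,0],[0,0,0],1],
    [[-15,0.8,0],[0,0,0],1],
    [[-16.5,0.9,0],[0,0,0],1],
    [[-18,1,0],[0,0,0],1],
    [[-19.5,1.1,0],[0,0,0],1],
    [[-21,1.1,0],[0,0,0],1],
    [[-22.5,1.2,0],[0,0,0],1],
    [[-24,1.3,0],[0,0,0],1],
    [[-25.5,1.4,0],[0,0,0],1],
    [[-27,1.5,0],[0,0,0],1],
    [[-28.5,1.6,0],[0,0,0],1],
    [[-30,1.6,0],[0,0,0],1],
  ],
)

```text
t: 27.42
eef_pos: [0.503, 0.1841, 0.129]
tool_rot: [0.0, -0.011, 1.0, 0.0]
wrist_force: [-1.8, 0.1, 1.5]
grip_width: 0.0194
gripper_force: 59.0
```

>>> drive_tool(
  deltas=[
    [[-1.5,0.1,0],[0,0,0],1],
    [[-3,0.2,0],[0,0,0],1],
    [[-4.5,0.2,0],[0,0,0],1],
    [[-6,0.3,0],[0,0,0],1],
    [[-7.5,0.4,0],[0,0,0],1],
    [[-9,0.5,0],[0,0,0],1],
    [[-10.5,0.6,0],[0,0,0],1],
    [[-12,0.7,0],[0,0,0],1],
    [[-13.5,0.7,0],[0,0,0],1],
    [[-15,0.8,0],[0,0,0],1],
    [[-16.5,0.9,0],[0,0,0],1],
    [[-18,1,0],[0,0,0],1],
    [[-19.5,1.1,0],[0,0,0],1],
    [[-21,1.1,0],[0,0,0],1],
    [[-22.5,1.2,0],[0,0,0],1],
    [[-24,1.3,0],[0,0,0],1],
    [[-25.5,1.4,0],[0,0,0],1],
    [[-27,1.5,0],[0,0,0],1],
    [[-28.5,1.6,0],[0,0,0],1],
    [[-30,1.6,0],[0,0,0],1],
  ],
)

```text
t: 29.08
eef_pos: [0.533, 0.1864, 0.129]
tool_rot: [0.0, -0.011, 1.0, 0.0]
wrist_force: [-0.5, -0.0, 1.1]
grip_width: 0.0194
gripper_force: 59.0
```

```bash
python3 -c "
from h import *
wz(8)
print(man(25,135))
for a in((85,135),(85,171),(-35,171)): goto(*man(*a),129,.025+np.pi)
c=cap('side')
u=cv2.resize(c['img'][170:280,220:350],None,fx=5,fy=5,interpolation=cv2.INTER_CUBIC); cv2.imwrite('pics/s10c.png',u[...,::-1])
"
```

```text
[ 6.4000e-01 -2.0000e-01  1.1100e+00  5.3326e+02  1.8635e+02  1.2909e+02] [0.59 0.58 0.42 0.08 0.01 0.06]
[532.81420997 186.49373313]
shift [-59.6   3.3   0.2] rot [ 0.001  0.001 -0.002] at [533.1 186.3 129.1]
shift [-57.7  39.2   0.2] rot [ 0.001  0.001 -0.002] at [533.1 186.3 129.1]
shift [62.1 33.   0.1] rot [ 0.001  0.001 -0.002] at [533.1 186.3 129.1]
```

View pics/s10c.png

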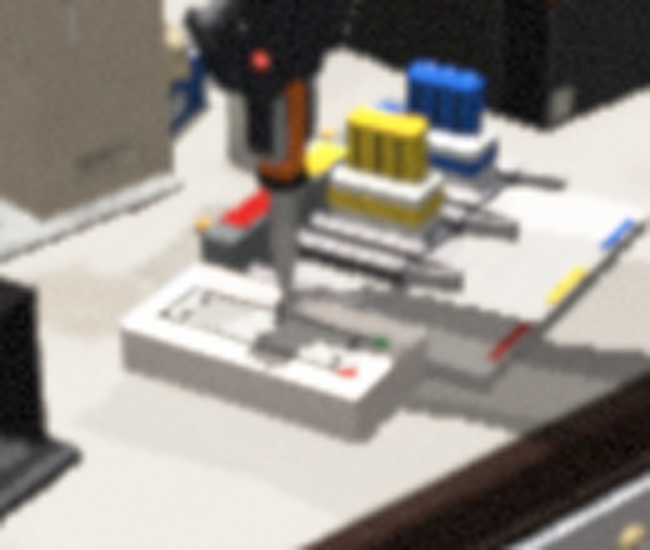

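The crop shows the tip on the first leg at (287,318), midway along the line, with both cartridges seated. I'll carry on tracing.

>>> drive_tool(
  deltas=[
    [[-1.5,0.1,0],[0,0,0],1],
    [[-3,0.2,0],[0,0,0],1],
    [[-4.5,0.2,0],[0,0,0],1],
    [[-6,0.3,0],[0,0,0],1],
    [[-7.5,0.4,0],[0,0,0],1],
    [[-9,0.5,0],[0,0,0],1],
    [[-10.5,0.6,0],[0,0,0],1],
    [[-12,0.7,0],[0,0,0],1],
    [[-13.5,0.7,0],[0,0,0],1],
    [[-15,0.8,0],[0,0,0],1],
    [[-16.5,0.9,0],[0,0,0],1],
    [[-18,1,0],[0,0,0],1],
    [[-19.5,1.1,0],[0,0,0],1],
    [[-21,1.1,0],[0,0,0],1],
    [[-22.5,1.2,0],[0,0,0],1],
    [[-24,1.3,0],[0,0,0],1],
    [[-25.5,1.4,0],[0,0,0],1],
    [[-27,1.5,0],[0,0,0],1],
    [[-28.5,1.6,0],[0,0,0],1],
    [[-30,1.6,0],[0,0,0],1],
  ],
)

```text
t: 31.2
eef_pos: [0.5629, 0.1886, 0.129]
tool_rot: [0.0, -0.011, 1.0, 0.0]
wrist_force: [-1.4, 0.4, 1.8]
grip_width: 0.0193
gripper_force: 59.1
```

>>> drive_tool(
  deltas=[
    [[-1.5,0.1,0],[0,0,0],1],
    [[-3,0.2,0],[0,0,0],1],
    [[-4.5,0.2,0],[0,0,0],1],
    [[-6,0.3,0],[0,0,0],1],
    [[-7.5,0.4,0],[0,0,0],1],
    [[-9,0.5,0],[0,0,0],1],
    [[-10.5,0.6,0],[0,0,0],1],
    [[-12,0.7,0],[0,0,0],1],
    [[-13.5,0.7,0],[0,0,0],1],
    [[-15,0.8,0],[0,0,0],1],
    [[-16.5,0.9,0],[0,0,0],1],
    [[-18,1,0],[0,0,0],1],
    [[-19.5,1.1,0],[0,0,0],1],
    [[-21,1.1,0],[0,0,0],1],
    [[-22.5,1.2,0],[0,0,0],1],
    [[-24,1.3,0],[0,0,0],1],
    [[-25.5,1.4,0],[0,0,0],1],
    [[-27,1.5,0],[0,0,0],1],
    [[-28.5,1.6,0],[0,0,0],1],
    [[-30,1.6,0],[0,0,0],1],
  ],
)

```text
t: 32.87
eef_pos: [0.5929, 0.1909, 0.129]
tool_rot: [0.0, -0.011, 1.0, 0.0]
wrist_force: [-1.1, -0.4, 1.1]
grip_width: 0.0194
gripper_force: 59.1
```

```bash
python3 -c "
from h import *
wz(8)
for a in((85,135),(85,171),(-35,171)): goto(*man(*a),129,.025+np.pi)
"
```

```text
[ 1.2000e-01 -5.0000e-02  1.2500e+00  5.9314e+02  1.9091e+02  1.2911e+02] [0.64 0.44 0.46 0.08 0.01 0.07]
shift [0.4 0.1 0.2] rot [ 0.001  0.001 -0.002] at [593.  190.9 129.2]
shift [ 2.2 36.   0.2] rot [ 0.001  0.001 -0.002] at [593.  190.9 129.2]
shift [122.1  29.8   0. ] rot [ 0.001  0.001 -0.002] at [593.  190.9 129.2]
```

Second leg: 36 mm to the left (tool +y), in 24 rows.

>>> drive_tool(
  deltas=[
    [[0.1,1.5,0],[0,0,0],1],
    [[0.2,3,0],[0,0,0],1],
    [[0.3,4.5,0],[0,0,0],1],
    [[0.4,6,0],[0,0,0],1],
    [[0.5,7.5,0],[0,0,0],1],
    [[0.5,9,0],[0,0,0],1],
    [[0.6,10.5,0],[0,0,0],1],
    [[0.7,12,0],[0,0,0],1],
    [[0.8,13.5,0],[0,0,0],1],
    [[0.9,15,0],[0,0,0],1],
    [[1,16.5,0],[0,0,0],1],
    [[1.1,18,0],[0,0,0],1],
  ],
)

```text
t: 34.27
eef_pos: [0.5912, 0.209, 0.129]
tool_rot: [0.0, -0.011, 1.0, 0.0]
wrist_force: [-0.0, -1.2, 1.5]
grip_width: 0.0192
gripper_force: 59.1
```

>>> drive_tool(
  deltas=[
    [[0.1,1.5,0],[0,0,0],1],
    [[0.2,3,0],[0,0,0],1],
    [[0.3,4.5,0],[0,0,0],1],
    [[0.4,6,0],[0,0,0],1],
    [[0.5,7.5,0],[0,0,0],1],
    [[0.5,9,0],[0,0,0],1],
    [[0.6,10.5,0],[0,0,0],1],
    [[0.7,12,0],[0,0,0],1],
    [[0.8,13.5,0],[0,0,0],1],
    [[0.9,15,0],[0,0,0],1],
    [[1,16.5,0],[0,0,0],1],
    [[1.1,18,0],[0,0,0],1],
    [[1.1,18,0],[0,0,0],1],
  ],
)

```text
t: 35.35
eef_pos: [0.5897, 0.2274, 0.129]
tool_rot: [0.0, -0.012, 1.0, 0.001]
wrist_force: [-0.0, 0.6, 1.6]
grip_width: 0.0193
gripper_force: 59.1
```

```bash
python3 -c "
from h import *
wz(6)
for a in((85,171),(-35,171)): goto(*man(*a),129,.025+np.pi)
"
```

```text
[-2.2000e-01  7.2000e-01  8.5000e-01  5.8968e+02  2.2719e+02  1.2904e+02] [0.33 0.42 0.36 0.02 0.13 0.02]
shift [-0.3 -0.1  0. ] rot [ 0.001  0.    -0.002] at [589.7 227.  129. ]
shift [119.6  -6.4  -0. ] rot [ 0.001  0.    -0.002] at [589.7 227.  129. ]
```

Third leg: back 120 mm.

>>> drive_tool(
  deltas=[
    [[1.5,-0.1,0],[0,0,0],1],
    [[3,-0.2,0],[0,0,0],1],
    [[4.5,-0.2,0],[0,0,0],1],
    [[6,-0.3,0],[0,0,0],1],
    [[7.5,-0.4,0],[0,0,0],1],
    [[9,-0.5,0],[0,0,0],1],
    [[10.5,-0.6,0],[0,0,0],1],
    [[12,-0.7,0],[0,0,0],1],
    [[13.5,-0.7,0],[0,0,0],1],
    [[15,-0.8,0],[0,0,0],1],
    [[16.5,-0.9,0],[0,0,0],1],
    [[18,-1,0],[0,0,0],1],
    [[19.5,-1.1,0],[0,0,0],1],
    [[21,-1.1,0],[0,0,0],1],
    [[22.5,-1.2,0],[0,0,0],1],
    [[24,-1.3,0],[0,0,0],1],
    [[25.5,-1.4,0],[0,0,0],1],
    [[27,-1.5,0],[0,0,0],1],
    [[28.5,-1.6,0],[0,0,0],1],
    [[30,-1.6,0],[0,0,0],1],
  ],
)

```text
t: 37.32
eef_pos: [0.5596, 0.2245, 0.129]
tool_rot: [0.0, -0.011, 1.0, 0.0]
wrist_force: [0.8, -0.0, 0.7]
grip_width: 0.0192
gripper_force: 59.2
```

>>> drive_tool(
  deltas=[
    [[1.5,-0.1,0],[0,0,0],1],
    [[3,-0.2,0],[0,0,0],1],
    [[4.5,-0.2,0],[0,0,0],1],
    [[6,-0.3,0],[0,0,0],1],
    [[7.5,-0.4,0],[0,0,0],1],
    [[9,-0.5,0],[0,0,0],1],
    [[10.5,-0.6,0],[0,0,0],1],
    [[12,-0.7,0],[0,0,0],1],
    [[13.5,-0.7,0],[0,0,0],1],
    [[15,-0.8,0],[0,0,0],1],
    [[16.5,-0.9,0],[0,0,0],1],
    [[18,-1,0],[0,0,0],1],
    [[19.5,-1.1,0],[0,0,0],1],
    [[21,-1.1,0],[0,0,0],1],
    [[22.5,-1.2,0],[0,0,0],1],
    [[24,-1.3,0],[0,0,0],1],
    [[25.5,-1.4,0],[0,0,0],1],
    [[27,-1.5,0],[0,0,0],1],
    [[28.5,-1.6,0],[0,0,0],1],
    [[30,-1.6,0],[0,0,0],1],
  ],
)

```text
t: 38.98
eef_pos: [0.5297, 0.2222, 0.129]
tool_rot: [0.0, -0.011, 1.0, 0.0]
wrist_force: [1.0, 0.7, 1.3]
grip_width: 0.0192
gripper_force: 59.2
```

>>> drive_tool(
  deltas=[
    [[1.5,-0.1,0],[0,0,0],1],
    [[3,-0.2,0],[0,0,0],1],
    [[4.5,-0.2,0],[0,0,0],1],
    [[6,-0.3,0],[0,0,0],1],
    [[7.5,-0.4,0],[0,0,0],1],
    [[9,-0.5,0],[0,0,0],1],
    [[10.5,-0.6,0],[0,0,0],1],
    [[12,-0.7,0],[0,0,0],1],
    [[13.5,-0.7,0],[0,0,0],1],
    [[15,-0.8,0],[0,0,0],1],
    [[16.5,-0.9,0],[0,0,0],1],
    [[18,-1,0],[0,0,0],1],
    [[19.5,-1.1,0],[0,0,0],1],
    [[21,-1.1,0],[0,0,0],1],
    [[22.5,-1.2,0],[0,0,0],1],
    [[24,-1.3,0],[0,0,0],1],
    [[25.5,-1.4,0],[0,0,0],1],
    [[27,-1.5,0],[0,0,0],1],
    [[28.5,-1.6,0],[0,0,0],1],
    [[30,-1.6,0],[0,0,0],1],
  ],
)

```text
t: 40.65
eef_pos: [0.4997, 0.2199, 0.129]
tool_rot: [0.0, -0.011, 1.0, 0.0]
wrist_force: [0.5, -0.6, -0.1]
grip_width: 0.0195
gripper_force: 59.2
```

>>> drive_tool(
  deltas=[
    [[1.5,-0.1,0],[0,0,0],1],
    [[3,-0.2,0],[0,0,0],1],
    [[4.5,-0.2,0],[0,0,0],1],
    [[6,-0.3,0],[0,0,0],1],
    [[7.5,-0.4,0],[0,0,0],1],
    [[9,-0.5,0],[0,0,0],1],
    [[10.5,-0.6,0],[0,0,0],1],
    [[12,-0.7,0],[0,0,0],1],
    [[13.5,-0.7,0],[0,0,0],1],
    [[15,-0.8,0],[0,0,0],1],
    [[16.5,-0.9,0],[0,0,0],1],
    [[18,-1,0],[0,0,0],1],
    [[19.5,-1.1,0],[0,0,0],1],
    [[21,-1.1,0],[0,0,0],1],
    [[22.5,-1.2,0],[0,0,0],1],
    [[24,-1.3,0],[0,0,0],1],
    [[25.5,-1.4,0],[0,0,0],1],
    [[27,-1.5,0],[0,0,0],1],
    [[28.5,-1.6,0],[0,0,0],1],
    [[30,-1.6,0],[0,0,0],1],
  ],
)

```text
t: 42.32
eef_pos: [0.4697, 0.2177, 0.1289]
tool_rot: [0.0, -0.011, 1.0, 0.0]
wrist_force: [1.5, -0.2, 0.6]
grip_width: 0.0191
gripper_force: 59.2
```

```bash
python3 -c "
from h import *
wz(6)
goto(*man(-35,171),129,.025+np.pi)
"
```

```text
[-6.2000e-01  6.0000e-02  1.2000e+00  4.6942e+02  2.1766e+02  1.2884e+02] [0.5  0.25 0.16 0.06 0.01 0.05]
shift [-0.8  0.2 -0.2] rot [ 0.    -0.    -0.002] at [469.5 217.7 128.8]
```

At the red dot. I'll lift slowly.

>>> drive_tool(
  deltas=[
    [[0,0,-1.5],[0,0,0],1],
    [[0,0,-3],[0,0,0],1],
    [[0,0,-4.5],[0,0,0],1],
    [[0,0,-6],[0,0,0],1],
    [[0,0,-7.5],[0,0,0],1],
    [[0,0,-9],[0,0,0],1],
    [[0,0,-10.5],[0,0,0],1],
    [[0,0,-12],[0,0,0],1],
    [[0,0,-13.5],[0,0,0],1],
    [[0,0,-15],[0,0,0],1],
    [[0,0,-16.5],[0,0,0],1],
    [[0,0,-18],[0,0,0],1],
    [[0,0,-24],[0,0,0],1],
    [[0,0,-36],[0,0,0],1],
    [[0,0,-56],[0,0,0],1],
    [[0,0,-80],[0,0,0],1],
    [[0,0,-104],[0,0,0],1],
    [[0,0,-104],[0,0,0],1],
    [[0,0,-104],[0,0,0],1],
  ],
)

```text
t: 44.2
eef_pos: [0.4704, 0.2178, 0.2344]
tool_rot: [0.002, -0.011, 1.0, 0.001]
wrist_force: [0.1, -0.3, -2.1]
grip_width: 0.0191
gripper_force: 58.9
```

```bash
python3 -c "
from h import *
goto(599.2,359.2,232,.024+np.pi)
"
```

```text
shift [-132.   138.4    3. ] rot [ 0.001  0.003 -0.001] at [470.4 217.8 234.4]
```

>>> drive_tool(
  deltas=[
    [[-13,14,0],[0,0,0],1],
    [[-33,35,0],[0,0,0],1],
    [[-53,56,0],[0,0,0],1],
    [[-75,79,0],[0,0,0],1],
    [[-97,102,0],[0,0,0],1],
    [[-115,121,0],[0,0,0],1],
    [[-126,132,0],[0,0,0],1],
    [[-132,138,0],[0,0,0],1],
    [[-132,138,0],[0,0,0],1],
    [[-132,138,0],[0,0,0],1],
    [[-132,138,0],[0,0,0],1],
    [[-132,138,0],[0,0,0],1],
  ],
)

```text
t: 45.2
eef_pos: [0.5982, 0.358, 0.2332]
tool_rot: [0.0, -0.011, 1.0, 0.0]
wrist_force: [-0.5, -0.7, -0.5]
grip_width: 0.019
gripper_force: 58.9
```

```bash
python3 -c "
from h import *
wz(4)
goto(599.2,359.2,118.3,.024+np.pi)
"
```

```text
[-2.6000e-01 -9.0000e-02 -1.1400e+00  5.9836e+02  3.5814e+02  2.3358e+02] [0.71 0.56 0.38 0.08 0.09 0.06]
shift [ -0.6   0.8 115.3] rot [ 0.001  0.001 -0.002] at [598.5 358.3 233.6]
```

>>> drive_tool(
  deltas=[
    [[-0.7,0.9,8],[0,0,0],1],
    [[-0.7,0.9,18],[0,0,0],1],
    [[-0.7,0.9,28],[0,0,0],1],
    [[-0.7,0.9,38],[0,0,0],1],
    [[-0.7,0.9,48],[0,0,0],1],
    [[-0.7,0.9,58],[0,0,0],1],
    [[-0.7,0.9,68],[0,0,0],1],
    [[-0.7,0.9,78],[0,0,0],1],
    [[-0.7,0.9,88],[0,0,0],1],
    [[-0.7,0.9,98],[0,0,0],1],
    [[-0.7,0.9,105],[0,0,0],1],
    [[-0.7,0.9,109],[0,0,0],1],
    [[-0.7,0.9,112],[0,0,0],1],
    [[-0.7,0.9,113.5],[0,0,0],1],
    [[-0.7,0.9,114.5],[0,0,0],1],
    [[-0.7,0.9,115],[0,0,0],1],
    [[-0.7,0.9,115],[0,0,0],1],
  ],
)

```text
t: 46.82
eef_pos: [0.5996, 0.3597, 0.1184]
tool_rot: [0.001, -0.011, 1.0, 0.0]
wrist_force: [-0.2, 0.1, -1.4]
grip_width: 0.0193
gripper_force: 58.9
```

```bash
python3 -c "
from h import *
wz(4)
c=cap('side')
u=cv2.resize(c['img'][150:290,140:290],None,fx=4.2,fy=4.2,interpolation=cv2.INTER_CUBIC); cv2.imwrite('pics/s11c.png',u[...,::-1])
"
```

```text
[-5.5000e-01  6.0000e-02 -8.9000e-01  5.9953e+02  3.5963e+02  1.1840e+02] [0.53 0.26 0.24 0.02 0.01 0.05]
```

View pics/s11c.png

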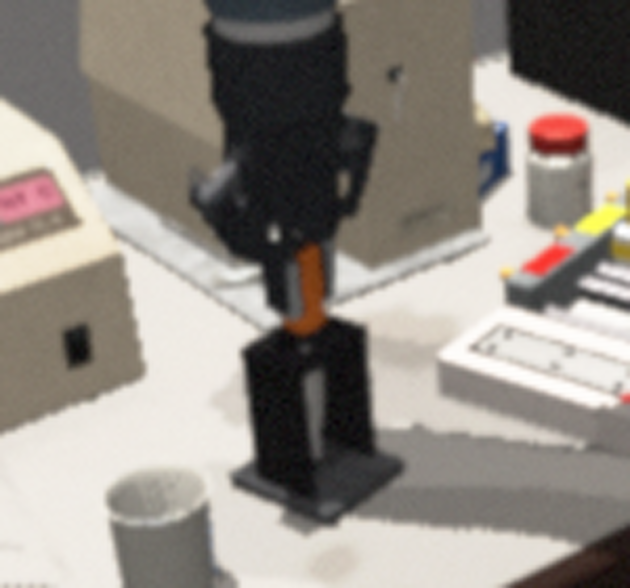

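The crop shows the probe in the stand's hole, its barrel visible between the fork legs at (316,410). I'll ease it down until the collar takes the load.

>>> drive_tool(
  deltas=[
    [[0,0,0.5],[0,0,0],1],
    [[0,0,1],[0,0,0],1],
    [[0,0,1],[0,0,0],1],
    [[0,0,1],[0,0,0],1],
  ],
)

```text
t: 47.4
eef_pos: [0.5995, 0.3597, 0.1183]
tool_rot: [0.001, -0.011, 1.0, 0.001]
wrist_force: [-2.7, -0.7, 5.6]
grip_width: 0.0194
gripper_force: 60.1
```

>>> drive_tool(
  deltas=[
    [[0,0,0],[0,0,0],0.3],
    [[0,0,0],[0,0,0],0],
    [[0,0,0],[0,0,0],-0.4],
    [[0,0,0],[0,0,0],-0.4],
    [[0,0,-8],[0,0,0],-0.4],
    [[0,0,-25],[0,0,0],-0.4],
    [[0,0,-50],[0,0,0],-0.4],
    [[0,0,-80],[0,0,0],-0.4],
    [[30,0,-100],[0,0,0],-0.4],
    [[70,0,-100],[0,0,0],-0.4],
    [[110,0,-100],[0,0,0],-0.4],
    [[150,0,-100],[0,0,0],-0.4],
    [[180,0,-100],[0,0,0],-0.4],
    [[180,0,-100],[0,0,0],-0.4],
    [[180,0,-100],[0,0,0],-0.4],
  ],
)

```text
t: 48.65
eef_pos: [0.4182, 0.3557, 0.2185]
tool_rot: [0.001, -0.012, 1.0, 0.001]
wrist_force: [0.1, 0.3, -0.2]
grip_width: 0.0596
gripper_force: 0.0
```

```bash
python3 -c "
from h import *
c=cap('side')
print(blobs(c,'orange',(.1,.2),(.5,.7,.25,.45)))
for k in('blue','yellow'): print(k,blobs(c,k,(.062,.11),(.5,.6,-.1,.1)))
u=cv2.resize(c['img'][140:300,150:350],None,fx=3.7,fy=3.7,interpolation=cv2.INTER_CUBIC); cv2.imwrite('pics/s12c.png',u[...,::-1])
"
```

```text
[(array([593.5, 365.1]), array([20.5, 18.3]), 54.5, np.int32(171), array([110.1, 134.9, 155.8]))]
blue [(array([559.1, -14.8]), array([46.4, 25.7]), 3.5, np.int32(142), array([66.4, 81.7, 89.8]))]
yellow [(array([567.4,  40. ]), array([43.9, 83.7]), 35.7, np.int32(164), array([63.5, 79.1, 90.3]))]
```

View pics/s12c.png

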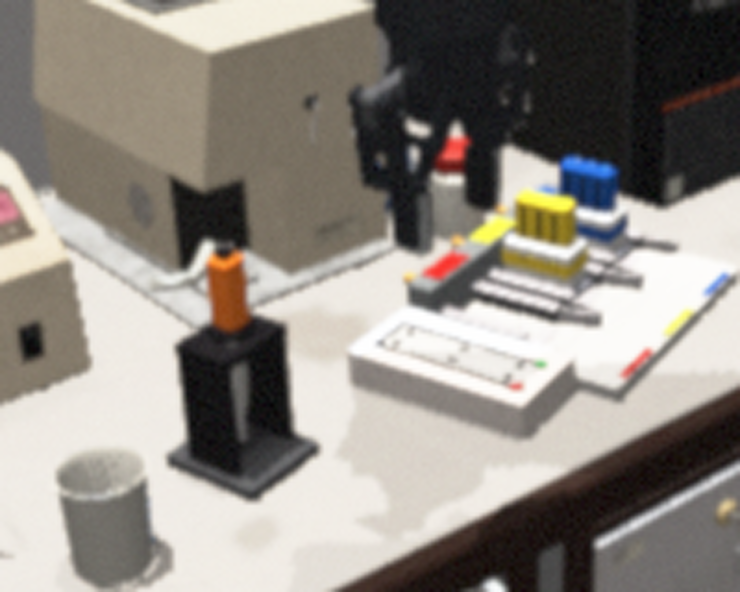

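The crop shows the probe hanging upright in its stand at (228,290), and both cartridges seated against the header. The beaker and jar are untouched.

```bash
python3 -c "
from h import *
print(order.close_job())"
```

```text
the job is handed in; nothing more can be done
None
```

The job is handed in at about 49 s: the blue and yellow cartridges are slid home against the header (no red was present), the joint is traced from green to red with the tip pressed about 4 mm, and the probe hangs upright in its stand; I judged latching by the end stop and camera, not a pull test.

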